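# Load two flux bottles into an indexing bottle changer

## Task

Load the bottle changer from the sloping blue rack: stand the red-capped bottle all the way down in the white cup at the orange pointer, turn the turntable by its black bar one click clockwise (seen from above), so that the next cup stops at the pointer, and only then stand the blue-capped bottle all the way down in that cup. Leave both bottles upright and let go, the turntable resting in its click, and do not push the other things on the table about.

Things in the scene. Friction and masses are not known exactly. Their poses are not given: they have to be found in the camera images.
- changer: the fixed bottle changer: round grey base 224 mm across, origin at the centre of its underside. An orange pointer on a grey block (top 32 mm above the table) marks its -x side. On it turns an aluminium disc 210 mm across, top 32 mm above the table, with six white cups 80 mm from the axis and a black bar in the middle.
- turntable (a joint): angle of the disc in rad, about 0 at the start (first cup at the pointer); grows clockwise seen from above. Six clicks a turn, one every 1.047 rad (60 degrees): a detent of at most 0.16 N m pulls it into the nearest click when let go within about 20 degrees of it, to about 0.05 rad. It can be turned either way by hand.
- turn_bar (a point): upright black bar on the turning axis: 54 mm long, 14 mm thick, top 85 mm above the table. This point is on the (vertical) axis 66 mm above the table and turns with the disc: x along the bar, y across it, z up. At joint value 0 the bar points at the orange pointer. Round its foot a boss 42 mm across, top 38 mm above the table.
- pocket_first (a point): the white cup at the orange pointer at the start: point at the centre of its floor, 32 mm above the table; turns with the disc, z up. The cup is 33 mm deep, 36 mm inside, flared to 41 mm at the mouth, 47 mm over the rim.
- pocket_second (a point): the cup that comes to the pointer after one click clockwise (at the start 60 degrees counter-clockwise of the pointer): the same shape and point.
- red_bottle_center (a point): brown dropper bottle, red cap band: 102 mm high, about 70 g; round body 33 mm across up to 62 mm, cap 25 mm across to 77 mm, then a dropper 13 mm across. Point on its axis 51 mm above its underside; z up along the bottle. It starts in either cup of the rack, leaning about 28 degrees with its top to the robot; draw it out along its axis (the cup covers its lowest 34 mm).
- blue_bottle_center (a point): the same bottle with a blue cap band, in the rack's other cup; point and axes as for the red one.
- rack: fixed sloping blue rack with two plain round cups (34 mm deep, 36 mm inside), 90 mm apart along its y axis, leaning 26 degrees to its -x side (to the robot). Grey base 100 x 176 mm; origin at the centre of its underside; cup rims at most 75 mm above the table.
- tape_kapton: roll of amber tape lying flat, 57 mm across, 12 mm high, loose; leave it where it is. Origin at the centre of its underside.
- mouse_2: black computer mouse, 119 x 60 x 38 mm, loose; leave it where it is. Origin at the centre of its underside.
- robot_car: small two-wheeled robot car, 97 x 128 x 65 mm, loose; leave it where it is. Origin at the centre of its underside.
- parts_box: blue parts organiser with a clear lid, 114 x 166 x 39 mm, loose; leave it where it is. Origin at the centre of its underside.

How it is judged:
By the outcome, as a careful person would: the job done as asked, in the order asked, and still so for the second after the job is handed in, with the robot touching nothing.
It also fails if it takes over 72 s, if anything falls off the work surface, if the arm or the gripper's body presses on something with over 40 N, if the wrist force passes 120 N, or if a joint passes its speed limit or range.

## Robot

A 7-joint arm with a two-finger parallel gripper is mounted at the origin on a cart in front of the work surface, level with it; the furniture and walls round the work are solid. World frame = base frame: x ahead of the robot, y to its left, z up, the work surface at z = 0. Lengths are in m, angles in rad, forces in N, time in s.
With the tool pointing down it reaches from about 0.4 to 0.9 m from the base axis. Payload 5.5 kg.
Tool frame: the origin (TCP) lies midway between the tips of the shut fingers; the grasp point (between the pads) lies 19 mm behind it; z points along the fingers, y is the line along which they close (so a half turn about z gives the same grasp; the last joint's range is limited). The gripper opens to 85 mm and grips with 20 to 120 N. Pads are 22 mm wide; open, the fingers measure 114 mm over their backs; the gripper's body (76 mm by 85 mm) begins 54 mm behind the grasp point. The pads swing forward as they close: fully open they stand 13 mm farther back than shut.
Start: joints at [1.506, 0.501, -0.427, 1.55, 0.221, 1.138, -0.21], TCP at [0.209, -0.615, 0.231] pointing down, gripper open.
Joint ranges: [-2.88, 2.88], [-0.31, 2.03], [-1.54, 1.56], [0.2, 2.42], [-1.41, 4.55], [0.19, 2.02], [-2.57, 2.57]. Speed limits (rad/s): [2.57, 2.57, 3.14, 3.14, 3.14, 3.14, 3.14].

## Interface

Orientations are given as a unit quaternion [x, y, z, w].
In Python, from cell import ctrl gives the robot as it stands.
- The arm moves only by the tool jog_arm, never from a script. Its argument "plan" is a list of rows, each a list of 7 numbers: the shift along the tool's x, y, z in m, then the turn, a rotation vector about the tool's x, y, z in degrees, then the closure, from 0 (fully open) to 1 (shut). In form: [[x, y, z, ax, ay, az, hand], ...]. A call has 1 to 10 rows; each row shifts and turns the commanded pose from where the row before left it, along the tool's axes as they then stand; what a row does not reach is not made up. A row lasts 1/8 s, in which the tool goes at most 62.5 mm and 10.7 degrees, less where a joint would pass 70% of its speed; a pose out of reach is approached as far as the arm can. A call is refused whole if a number of a shift passes 0.0625 or a number of a turn 10.7, either way. A call with a gripper value outside its range is refused whole. The fingers move at their own pace and stop on an object; "force" is the grip in N (left out, the last holds). Time passes only in rows, so rows that do not move let the fingers close. It gives the time, the measured TCP pose, the force, the opening and the grip force at its end, in the units of the state.
- ctrl.observe(): the state, without advancing time (a new reading comes with each control period).
- ctrl.snapshot(name): name is "scene" or "side" or "wrist"; returns (picture, depth): 480x640x3 uint8, red, green, blue; 480x640 float32, m along the optical axis (not along the pixel's ray), 0 where there is no reading.
- ctrl.camera_model(name): a dict with "K" (3x3 intrinsics, pixels), "R" (3x3) and "t" (3): a world point X has camera coordinates R X + t. Camera axes: x right, y down, z forward; pixel columns grow to the right and rows downward; lengths in m; the calibration is good to about 2 mm. A picture is of the moment at which its call begins: read the wrist's pose just before it. camera_model takes no time and is no camera call; for the wrist camera it gives the pose at the moment of the call.
- ctrl.hand_in(): hands the job in; it is judged then, once.
The state is a dict: "clock": time; "joint_pos": joint angles; "joint_velocities": joint speeds; "joint_efforts": joint torques, N m; "tcp_pos": TCP position; "eef_rot": TCP orientation; "wrist_force": force on the tool from outside, world axes, zero at the start; "wrist_torque": the same for the moment, N m; "grip_width": opening from 0.0 (shut) to 1.0 (fully open); "grip_force": force on a finger pad.
Only numpy, scipy, OpenCV 4.12 (cv2) and the standard library are available. Lean on these libraries where they do the work, as an engineer would, in place of code of your own. Each camera call takes 0.05 s, during which the arm holds its last target. There are 200 camera calls.

## Working session

There is one attempt and no reset: what is moved stays moved. The work goes in short steps, Python scripts to look and compute and a tool call to move; the robot and the scene stay as the last step left them, time stands still between calls to the robot, and variables do not carry over. Pictures are saved under pics/ and viewed, at most 11 in all, crops included, and the job is handed in when it is done.

Besides the shell and the picture viewer there is one more tool, called after "Emit:" in YAML: its name, and indented under it one key for each argument. jog_arm: Moves the arm, as the interface text tells. Its arguments: {"type":"object","properties":{"plan":{"type":"array","items":{"type":"array","items":{"type":"number"}}},"force":{"type":"number"}},"required":["plan"]}

```bash
mkdir -p pics; ls; python3 - <<'E'
from cell import ctrl
import cv2,numpy as np
o=ctrl.observe();print({k:np.round(v,3).tolist() for k,v in o.items()})
for n in("scene","side"):
    p,d=ctrl.snapshot(n);m=ctrl.camera_model(n)
    cv2.imwrite(f"pics/{n}0.png",p[:,:,::-1]);np.savez(f"{n}0.npz",p=p,d=d,**m)
    print(n,np.round(-m["R"].T@m["t"],3),m["K"][0,0])
E
```

```text
pics
{'clock': 0.0, 'joint_pos': [1.506, 0.502, -0.427, 1.551, 0.221, 1.138, -0.21], 'joint_velocities': [0.001, -0.001, 0.003, 0.001, -0.001, 0.0, -0.0], 'joint_efforts': [0.001, -56.953, -5.816, -28.094, 0.01, 0.012, -0.0], 'tcp_pos': [0.209, -0.615, 0.23], 'eef_rot': [0.987, 0.163, -0.0, -0.001], 'wrist_force': [-0.071, -0.707, -0.651], 'wrist_torque': [0.03, 0.026, -0.012], 'grip_force': 0.0, 'grip_width': 1.0}
scene [-0.017  0.786  0.895] 478.7451751921674
side [ 0.493 -1.266  0.565] 478.7754712451457
```

View pics/scene0.png

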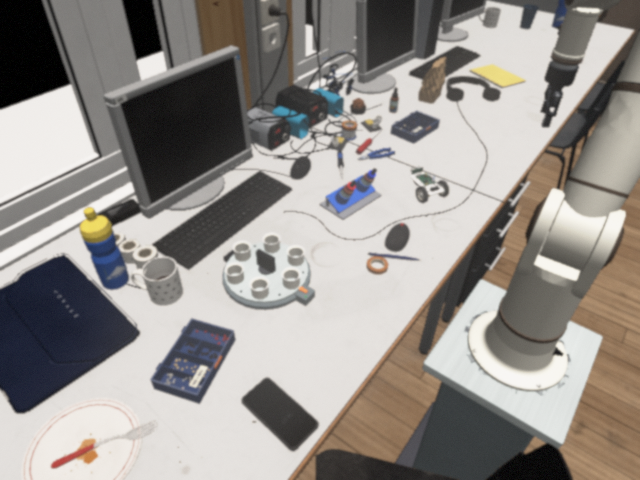

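View pics/side0.png

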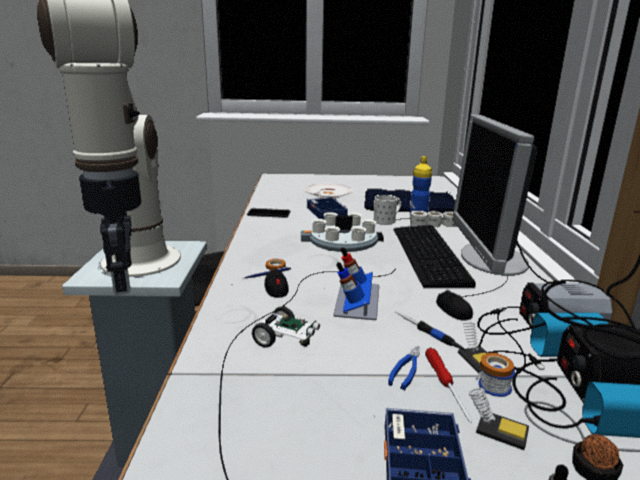

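Scene: the changer is at (267,268) with its pointer at (305,292). The rack is at (350,197), the red cap at about (348,188) and the blue cap at about (370,178). Next: enlarged crops and point clouds.

```bash
cat > h.py <<'E'
import numpy as np,cv2
def cloud(d,m):
    v,u=np.mgrid[:480,:640];K=m["K"]
    c=np.stack([(u-K[0,2])/K[0,0]*d,(v-K[1,2])/K[1,1]*d,d],-1)
    return (c-m["t"])@m["R"]
def circ(p):
    A=np.c_[2*p,np.ones(len(p))];s=np.linalg.lstsq(A,(p**2).sum(1),rcond=None)[0]
    return s[:2],np.sqrt(s[2]+s[:2]@s[:2])
E
python3 - <<'E'
from h import *
for n,(a,b,c,e) in {"scene":(215,160,395,310),"side":(295,205,395,325)}.items():
    f=np.load(n+"0.npz");P=cloud(f["d"],f);hsv=cv2.cvtColor(f["p"],cv2.COLOR_RGB2HSV)
    box=np.zeros((480,640),bool);box[b:e,a:c]=1;box&=f["d"]>0
    H,S,V=[hsv[...,i] for i in range(3)]
    def rep(t,m):
        q=P[m];print(n,t,m.sum(), np.round(np.median(q,0),4) if len(q) else'', np.round(np.percentile(q[:,2],[2,98]),3) if len(q) else '', 'px',np.round(np.argwhere(m).mean(0)[::-1],1) if len(q) else '')
    rep('red',box&((H<5)|(H>172))&(S>150)&(V>90))
    rep('orange',box&(H>6)&(H<20)&(S>130)&(V>120))
    rep('dkblue',box&(H>112)&(H<128)&(S>150))
    rep('blue',box&(H>100)&(H<=118)&(S>130)&(P[...,2]<.09))
    z=P[...,2]
    cup=box&(z>.062)&(z<.069)&(S<60)&(V>120)
    k,l,st,cc=cv2.connectedComponentsWithStats(cup.astype(np.uint8))
    for i in range(1,k):
        if st[i,4]>12: print('cup',st[i,4],np.round(np.median(P[l==i],0),4), cc[i].round(1))
    dk=box&(z>.06)&(z<.092)&(V<70); rep('dark',dk)
    ds=box&(z>.027)&(z<.036)&(S<60)
    rep('disc',ds)
    if ds.sum()>100:
        h=cv2.convexHull(P[ds][:,:2].astype(np.float32))[:,0].astype(float);print('disc circ',circ(h))
    img=cv2.resize(f["p"][b:e,a:c],None,fx=780/(c-a)if n=='scene' else 5,fy=780/(c-a) if n=='scene' else 5,interpolation=cv2.INTER_CUBIC)
    img=img[:600,:800];cv2.imwrite(f"pics/{n}_c.png",img[:,:,::-1])
E
```

```text
scene red 0   px 
scene orange 12 [0.4714 0.1773 0.0318] [0.03  0.035] px [302.7 289.5]
scene dkblue 0   px 
scene blue 276 [ 0.5896 -0.2032  0.0209] [0.014 0.041] px [348.7 198.4]
cup 39 [0.6217 0.0995 0.0638] [273.7 238.2]
cup 16 [0.6469 0.1195 0.064 ] [263.9 237.4]
cup 66 [0.6752 0.1801 0.0644] [240.5 246.2]
cup 70 [0.5548 0.1054 0.0638] [294.9 250.3]
cup 52 [0.6346 0.2384 0.0643] [235.1 266.2]
cup 63 [0.5085 0.1797 0.0645] [290.1 273.7]
cup 13 [0.624  0.2687 0.0637] [228.5 273.8]
cup 72 [0.5512 0.2468 0.0642] [258.4 282.8]
scene dark 10 [0.7785 0.0834 0.0824] [0.07  0.091] px [240.7 210.4]
scene disc 2418 [0.5767 0.1918 0.0315] [0.027 0.035] px [271.5 267.9]
disc circ (array([ 0.63753034, -0.00803241]), np.float64(0.2875195818549277))
side red 49 [ 0.5764 -0.1864  0.0941] [0.081 0.102] px [347.5 258.1]
side orange 11 [0.4695 0.1712 0.03  ] [0.027 0.033] px [307.3 231.5]
side dkblue 178 [ 0.5664 -0.2655  0.0627] [0.013 0.102] px [343.3 252.3]
side blue 1045 [ 0.5927 -0.2314  0.0371] [0.013 0.067] px [350.8 268.5]
cup 19 [0.5381 0.1235 0.0631] [329.  227.3]
side dark 214 [0.5809 0.1683 0.076 ] [0.061 0.086] px [345.7 239. ]
side disc 625 [0.5917 0.1346 0.0311] [0.027 0.036] px [346.3 234.8]
disc circ (array([0.64213029, 0.03506031]), np.float64(0.3623648323143972))
```

View pics/scene_c.png

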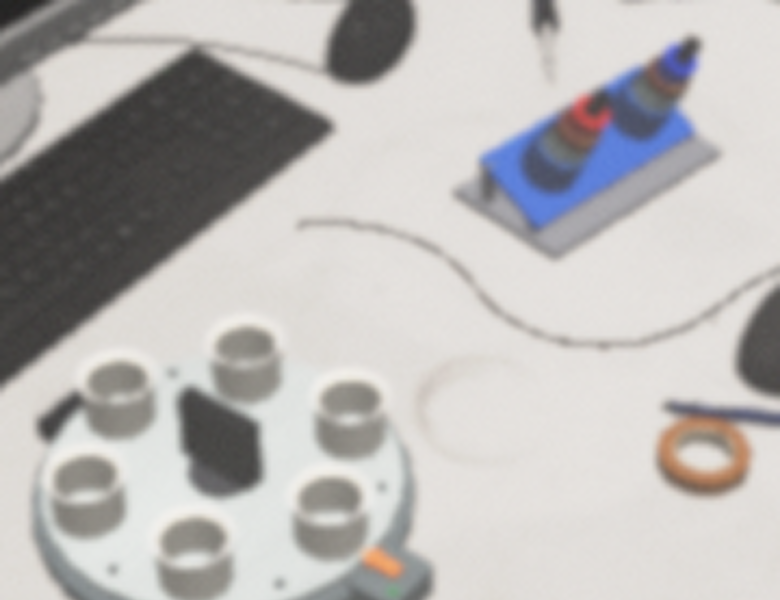

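The crop shows the pointer cup at (330,515), the bar at (220,440) pointing at the orange pointer (385,562), red in the nearer rack cup (565,140) and blue beyond it (655,90). I'll write a planning helper and look from close up with the wrist camera.

```bash
cat >> h.py <<'E'
from scipy.spatial.transform import Rotation as Ro, Slerp
def plan(pos,R,n,h,cur=None):
    """rows in tool axes from the measured (or given) pose to target"""
    if cur is None:
        from cell import ctrl
        o=ctrl.observe();cur=(np.array(o["tcp_pos"]),Ro.from_quat(o["eef_rot"]))
    p0,r0=cur;s=Slerp([0,1],Ro.concatenate([r0,R]))
    print("dist",np.round(np.array(pos)-p0,4),"turn",np.round((r0.inv()*R).as_rotvec(degrees=True),2))
    for i in range(n):
        a,b=s(i/n),s((i+1)/n)
        d=a.inv().apply((np.array(pos)-p0)/n);w=(a.inv()*b).as_rotvec(degrees=True)
        print(list(np.r_[d.round(4),w.round(2),h]),end=",\n")
    return np.array(pos),R
def tool(z,y):
    z=np.array(z,float)/np.linalg.norm(z);y=np.array(y,float);y-=z*(y@z);y/=np.linalg.norm(y)
    return Ro.from_matrix(np.c_[np.cross(y,z),y,z])
E
python3 - <<'E'
from h import *
from cell import ctrl
m=ctrl.camera_model("wrist");o=ctrl.observe();r=Ro.from_quat(o["eef_rot"])
print(r.inv().apply(-m["R"].T@m["t"]-o["tcp_pos"]),(m["R"]@r.as_matrix()).round(2))
plan([.46,-.22,.34],tool([0,0,-1],[0,-1,0]),10,0)
E
```

```text
[ 0.07210173 -0.00023392 -0.14280606] [[-0.    1.    0.  ]
 [-0.96 -0.   -0.28]
 [-0.28 -0.    0.96]]
dist [0.251  0.3948 0.1097] turn [-1.000e-01  1.000e-02  1.879e+01]
[np.float64(0.0365), np.float64(-0.0293), np.float64(-0.0109), np.float64(-0.01), np.float64(0.0), np.float64(1.88), np.float64(0.0)],
[np.float64(0.0355), np.float64(-0.0305), np.float64(-0.0109), np.float64(-0.01), np.float64(0.0), np.float64(1.88), np.float64(0.0)],
[np.float64(0.0345), np.float64(-0.0316), np.float64(-0.0109), np.float64(-0.01), np.float64(0.0), np.float64(1.88), np.float64(0.0)],
[np.float64(0.0334), np.float64(-0.0327), np.float64(-0.0109), np.float64(-0.01), np.float64(0.0), np.float64(1.88), np.float64(0.0)],
[np.float64(0.0323), np.float64(-0.0338), np.float64(-0.0109), np.float64(-0.01), np.float64(0.0), np.float64(1.88), np.float64(0.0)],
[np.float64(0.0312), np.float64(-0.0349), np.float64(-0.0109), np.float64(-0.01), np.float64(0.0), np.float64(1.88), np.float64(0.0)],
[np.float64(0.03), np.float64(-0.0359), np.float64(-0.0109), np.float64(-0.01), np.float64(0.0), np.float64(1.88), np.float64(0.0)],
[np.float64(0.0289), np.float64(-0.0368), np.float64(-0.0109), np.float64(-0.01), np.float64(0.0), np.float64(1.88), np.float64(0.0)],
[np.float64(0.0276), np.float64(-0.0378), np.float64(-0.011), np.float64(-0.01), np.float64(0.0), np.float64(1.88), np.float64(0.0)],
[np.float64(0.0264), np.float64(-0.0386), np.float64(-0.011), np.float64(-0.01), np.float64(0.0), np.float64(1.88), np.float64(0.0)],
```

Emit:
jog_arm:
  plan:
    - [0.048,-0.025,-0.011,0,0,1.88,0]
    - [0.047,-0.027,-0.011,0,0,1.88,0]
    - [0.046,-0.028,-0.011,0,0,1.88,0]
    - [0.045,-0.03,-0.011,0,0,1.88,0]
    - [0.044,-0.031,-0.011,0,0,1.88,0]
    - [0.043,-0.033,-0.011,0,0,1.88,0]
    - [0.042,-0.034,-0.011,0,0,1.88,0]
    - [0.041,-0.036,-0.011,0,0,1.88,0]
    - [0.04,-0.037,-0.011,0,0,1.88,0]
    - [0.038,-0.039,-0.011,0,0,1.88,0]

```text
clock: 1.35
tcp_pos: [0.5815, -0.2198, 0.3412]
eef_rot: [1.0, -0.001, -0.0, -0.0]
wrist_force: [0.3, -0.3, -0.5]
grip_width: 1.003
grip_force: 0.0
```

Emit:
jog_arm:
  plan:
    - [0,0,0,0,0,0,0]
    - [0,0,0,0,0,0,0]

```text
clock: 1.6
tcp_pos: [0.5803, -0.2213, 0.3406]
eef_rot: [1.0, 0.0, -0.001, 0.0]
wrist_force: [0.2, -1.4, -1.1]
grip_width: 1.003
grip_force: 0.0
```

```bash
sed -i 's/print(list(np.r_\[d.round(4),w.round(2),h\]),end=",\\n")/print(np.r_[d.round(4),w.round(2),h].tolist(),end=",\\n")/' h.py
cat > w.py <<'E'
from h import *
from cell import ctrl
import sys
n=sys.argv[1];m=ctrl.camera_model("wrist");p,d=ctrl.snapshot("wrist")
cv2.imwrite(f"pics/{n}.png",p[:,:,::-1]);np.savez(f"{n}.npz",p=p,d=d,**m);print(ctrl.observe()["tcp_pos"])
E
python3 w.py w1
```

```text
[ 0.57977845 -0.22236095  0.3404956 ]
```

View pics/w1.png

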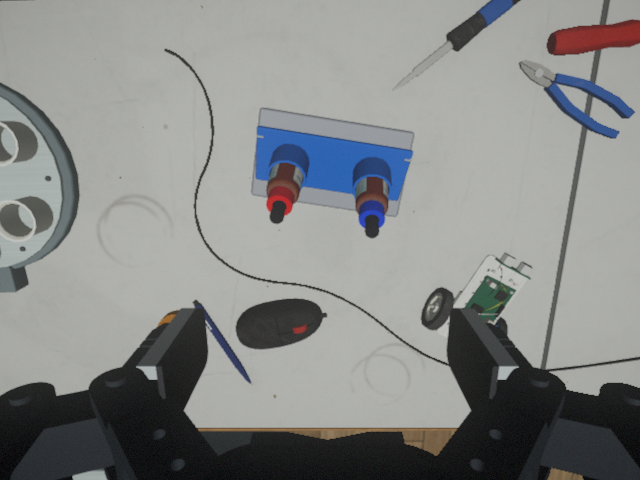

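The wrist view shows red-bottle top at (277,212) and blue-bottle top at (372,228), with the rack turned slightly. Grey base corners are at (262,108), (413,131), (398,216) and (252,193). I'll fit the bottle axes to the known profile in the point cloud.

```bash
cat > fit.py <<'E'
from h import *
from scipy.optimize import least_squares
def prof(s): # radius on height
    return np.where(s<62,16.5,np.where(s<77,12.5,6.5))/1000
def res(q,P):
    b=np.array([q[0],q[1],q[4]]);a=np.array([q[2],q[3],1]);a/=np.linalg.norm(a)
    v=P-b;s=v@a;r=np.linalg.norm(v-np.outer(s,a),axis=1)
    # signed distance to solid of stacked cylinders
    ds=[]
    for R,t in((.0165,.062),(.0125,.077),(.0065,.102)):
        e1=r-R;e2=s-t
        ds.append(np.where((e1<0)&(e2<0),np.maximum(e1,e2),np.hypot(np.maximum(e1,0),np.maximum(e2,0))))
    return np.min(ds,0)
def fit(P,q0):
    s=least_squares(res,q0,args=(P,),loss="soft_l1",f_scale=.002)
    q=s.x;a=np.array([q[2],q[3],1]);a/=np.linalg.norm(a);b=np.array([q[0],q[1],q[4]])
    print("bottom",b.round(4),"axis",a.round(4),"lean",np.degrees(np.arccos(a[2])).round(1),"mid",(b+.051*a).round(4),"rms",np.sqrt(np.mean(res(q,P)**2)).round(5),len(P))
    return b,a
E
python3 - <<'E'
from fit import *
f=np.load("w1.npz");P=cloud(f["d"],f);hsv=cv2.cvtColor(f["p"],cv2.COLOR_RGB2HSV);H,S,V=[hsv[...,i].astype(int) for i in range(3)]
K,R,t=f["K"],f["R"],f["t"]
def ray(u,v,z):
    d=R.T@np.linalg.solve(K,[u,v,1]);c=-R.T@t;return c+d*(z-c[2])/d[2]
z0=np.median(P[205:210,300:330,2]);print("table z",z0.round(4), "base z",np.median(P[113:120,300:340,2]).round(4))
C=np.array([ray(u,v,.008) for u,v in((262,108),(413,131),(398,216),(252,193))]);print(C.round(4))
print("rack c",C.mean(0),"yaw", [np.degrees(np.arctan2(*(C[i]-C[j])[[1,0]])).round(1)+90 for i,j in((1,0),(2,3))])
box=np.zeros_like(V,bool);box[125:235,250:415]=1
pl=box&(H>105)&(H<115)&(S>180)&(P[...,2]>.02);pl[140:,270:310]=0;pl[150:,350:395]=0
Q=P[pl];c=Q.mean(0);nrm=np.linalg.svd(Q-c,full_matrices=False)[2][2];nrm*=np.sign(nrm[2]);print("plane",nrm.round(3),np.degrees(np.arccos(nrm[2])),len(Q),c)
for n,(a,b,e,g) in dict(red=(262,143,312,225),blue=(350,155,396,240)).items():
    M=np.zeros_like(box);M[b:g,a:e]=1
    h=(P-c)@nrm
    M&=(h>.012)&(f["d"]>0);X=P[M];print(n,X[:,2].min(),X[:,2].max())
    top=X[X[:,2]>X[:,2].max()-.006].mean(0)
    b0=top-.1*nrm
    fit(X,[b0[0],b0[1],nrm[0]/nrm[2],nrm[1]/nrm[2],b0[2]])
E
```

```text
table z 0.0005 base z 0.0013
[[ 0.6623 -0.1492  0.008 ]
 [ 0.6377 -0.3176  0.008 ]
 [ 0.5398 -0.3056  0.008 ]
 [ 0.5675 -0.1332  0.008 ]]
rack c [ 0.60184597 -0.22641896  0.008     ] yaw [np.float64(-8.299999999999997), np.float64(-9.099999999999994)]
plane [-0.941  0.174  0.289] 73.17876919151897 2479 [ 0.60873402 -0.22742504  0.03590516]
red -0.0023374624930263734 0.12193219075930746
bottom [ 0.5654 -0.1766  0.028 ] axis [ 0.3408 -0.0072  0.9401] lean 19.9 mid [ 0.5827 -0.177   0.0759] rms 0.01095 3213
blue -0.0023615482314047636 0.12070284148544405
bottom [ 0.5464 -0.2724  0.0298] axis [0.4118 0.1375 0.9008] lean 25.7 mid [ 0.5674 -0.2654  0.0758] rms 0.01006 2943
```

```bash
python3 - <<'E'
from fit import *
f=np.load("w1.npz");P=cloud(f["d"],f);hsv=cv2.cvtColor(f["p"],cv2.COLOR_RGB2HSV);H,S,V=[hsv[...,i].astype(int) for i in range(3)]
box=np.zeros_like(V,bool);box[125:235,250:415]=1
pl=box&(H>105)&(H<115)&(S>180)&(P[...,2]>.02)
y=np.radians(-8.7);x=np.array([np.cos(y),np.sin(y),0]);s=np.radians(27);n0=np.array([*(-np.sin(s)*x[:2]),np.cos(s)])
h=P@n0;k=np.median(h[pl]);print("h pct",np.percentile(h[pl]-k,[5,25,75,95]).round(4))
for n,(a,b,e,g) in dict(red=(262,143,312,225),blue=(350,155,396,240)).items():
    M=np.zeros_like(box);M[b:g,a:e]=1;M&=(f["d"]>0)
    T=P[M&(P[...,2]>.1)];c=T[T[:,2]>T[:,2].max()-.008].mean(0);print(n,"top",c.round(4))
    v=P-c;sa=v@n0;r=np.linalg.norm(v-sa[...,None]*n0,axis=-1)
    M&=(sa>-.062)&(r<.025);X=P[M]
    b0=c-.1*n0
    bb,aa=fit(X,[b0[0],b0[1],n0[0]/n0[2],n0[1]/n0[2],b0[2]])
    print(" expected axis",n0.round(3),"height above plane",((bb@n0)-k).round(4))
E
```

```text
h pct [-0.0014 -0.0006  0.0006  0.0338]
red top [ 0.5652 -0.174   0.1175]
bottom [ 0.6072 -0.1805  0.0299] axis [-0.4641  0.0759  0.8825] lean 28.1 mid [ 0.5836 -0.1767  0.0749] rms 0.00083 1505
 expected axis [-0.449  0.069  0.891] height above plane -0.0002
blue top [ 0.5518 -0.2621  0.117 ]
bottom [ 0.5933 -0.2686  0.0298] axis [-0.4629  0.0631  0.8842] lean 27.8 mid [ 0.5697 -0.2653  0.0749] rms 0.0009 1498
 expected axis [-0.449  0.069  0.891] height above plane 0.0
```

```bash
python3 - <<'E'
from h import *
b=np.array([.6072,-.1805,.0299]);a=np.array([-.4641,.0759,.8825]);R=tool(-a,[-.151,-.9885,0])
plan(b+.16*a,R,6,.3)
E
```

```text
dist [-0.0468  0.054  -0.1694] turn [-2.34 28.08  8.49]
[-0.0078, -0.009, 0.0282, -0.39, 4.68, 1.42, 0.3],
[-0.0103, -0.009, 0.0274, -0.39, 4.68, 1.42, 0.3],
[-0.0127, -0.0089, 0.0264, -0.39, 4.68, 1.42, 0.3],
[-0.015, -0.0087, 0.0253, -0.39, 4.68, 1.42, 0.3],
[-0.0172, -0.0085, 0.0239, -0.39, 4.68, 1.42, 0.3],
[-0.0193, -0.0082, 0.0223, -0.39, 4.68, 1.42, 0.3],
```

Emit:
jog_arm:
  plan:
    - [-0.0078,-0.009,0.0282,-0.39,4.68,1.42,0.3]
    - [-0.0103,-0.009,0.0274,-0.39,4.68,1.42,0.3]
    - [-0.0127,-0.009,0.0264,-0.39,4.68,1.42,0.3]
    - [-0.015,-0.0087,0.0253,-0.39,4.68,1.42,0.3]
    - [-0.0172,-0.0085,0.0239,-0.39,4.68,1.42,0.3]
    - [-0.0193,-0.0082,0.0223,-0.39,4.68,1.42,0.3]
    - [0,0,0,0,0,0,0.3]
    - [0,0,0,0,0,0,0.3]

```text
clock: 2.65
tcp_pos: [0.5354, -0.1685, 0.1734]
eef_rot: [0.967, -0.074, 0.243, 0.021]
wrist_force: [0.9, -0.5, 0.5]
grip_width: 0.699
grip_force: 0.0
```

```bash
python3 w.py w2; python3 - <<'E'
from h import *
from cell import ctrl
print(ctrl.observe()["grip_width"])
b=np.array([.6072,-.1805,.0299]);a=np.array([-.4641,.0759,.8825]);R=tool(-a,[-.151,-.9885,0])
plan(b+.034*a,R,1,.3)
E
```

```text
[ 0.5363097  -0.16852418  0.17406636]
0.6981831857483511
dist [ 0.0551 -0.0094 -0.1142] turn [ 0.02 -0.26 -0.02]
[-0.0049, 0.0003, 0.127, 0.02, -0.26, -0.02, 0.3],
```

View pics/w2.png

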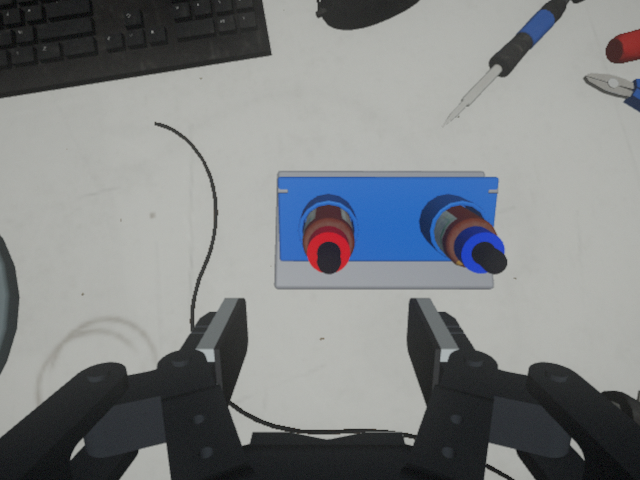

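The wrist view shows the red cap centred between the pads (328,250), with the blue cap at (482,252). I'll refit in this view to correct in tool axes.

```bash
cat >> fit.py <<'E'
def locate(f,c,n0,zlo=-.062):
    """fit bottle near approx top c, axis n0"""
    P=cloud(f["d"],f);v=P-c;sa=v@n0;r=np.linalg.norm(v-sa[...,None]*n0,axis=-1)
    X=P[(f["d"]>0)&(sa>zlo)&(sa<.02)&(r<.026)];b0=c-.1*n0
    return fit(X,[b0[0],b0[1],n0[0]/n0[2],n0[1]/n0[2],b0[2]])
E
python3 - <<'E'
from fit import *
from cell import ctrl
f=np.load("w2.npz");n0=np.array([-.4635,.07,.883])
r=locate(f,np.array([.56,-.173,.119]),n0);bl=locate(f,np.array([.546,-.262,.12]),n0)
o=[ctrl.observe() for _ in range(5)]
print(np.array([x["tcp_pos"] for x in o]).round(4))
plan(r[0]+.034*r[1],tool(-r[1],[-.151,-.9885,0]),1,.3)
E
```

```text
bottom [ 0.6068 -0.1804  0.0296] axis [-0.4593  0.0707  0.8855] lean 27.7 mid [ 0.5834 -0.1767  0.0748] rms 0.00101 2551
bottom [ 0.5931 -0.2686  0.0296] axis [-0.4599  0.0598  0.886 ] lean 27.6 mid [ 0.5697 -0.2656  0.0748] rms 0.00094 3133
[[ 0.5363 -0.1685  0.1741]
 [ 0.5363 -0.1685  0.1741]
 [ 0.5363 -0.1685  0.1741]
 [ 0.5363 -0.1685  0.1741]
 [ 0.5363 -0.1685  0.1741]]
dist [ 0.0549 -0.0094 -0.1143] turn [ 0.27 -0.62 -0.02]
[-0.0052, 0.0004, 0.1271, 0.27, -0.62, -0.02, 0.3],
```

Emit:
jog_arm:
  plan:
    - [-0.0025,0.0004,0.02,0.27,-0.5,0,0.3]
    - [-0.0025,0,0.025,0,0,0,0.3]
    - [0,0,0.025,0,0,0,0.3]
    - [0,0,0.025,0,0,0,0.3]
    - [0,0,0.02,0,0,0,0.3]
    - [0,0,0.012,0,0,0,0.3]
    - [0,0,0,0,0,0,0.3]
    - [0,0,0,0,0,0,0.3]

```text
clock: 3.7
tcp_pos: [0.5801, -0.1786, 0.0771]
eef_rot: [0.97, -0.074, 0.231, 0.019]
wrist_force: [-0.1, 0.5, 0.3]
grip_width: 0.697
grip_force: 0.0
```

```bash
python3 - <<'E'
from h import *
b=np.array([.6068,-.1804,.0296]);a=np.array([-.4593,.0707,.8855])
plan(b+.034*a,tool(-a,[-.151,-.9885,0]),1,.3)
E
```

```text
dist [ 0.011   0.0006 -0.0174] turn [0.12 0.88 0.05]
[0.0018, -0.0023, 0.0204, 0.12, 0.88, 0.05, 0.3],
```

Emit:
jog_arm:
  plan:
    - [0.001,-0.001,0.01,0,0.4,0,0.3]
    - [0.001,-0.001,0.01,0,0.4,0,0.3]
    - [0,0,0,0,0,0,0.3]
    - [0,0,0,0,0,0,0.3]

```text
clock: 4.2
tcp_pos: [0.5932, -0.1811, 0.0667]
eef_rot: [0.971, -0.071, 0.23, 0.016]
wrist_force: [-0.4, 0.2, 0.5]
grip_width: 0.698
grip_force: 0.0
```

```bash
python3 - <<'E'
from h import *
from cell import ctrl
b=np.array([.6068,-.1804,.0296]);a=np.array([-.4593,.0707,.8855])
plan(b+.034*a,tool(-a,[-.151,-.9885,0]),1,.3);print(np.round(ctrl.observe()["joint_pos"],2))
E
```

```text
dist [-0.002   0.0031 -0.0069] turn [-0.25  1.07  0.24]
[-0.0053, -0.0027, 0.0051, -0.25, 1.07, 0.24, 0.3],
[ 0.75  0.53 -0.54  2.14  1.24  0.19 -2.57]
```

Joints 6 and 7 sit on their limits here. I'll back off and take the half-turned grasp instead.

Emit:
jog_arm:
  plan:
    - [0,0,-0.025,0,0,0,0.3]
    - [0,0,-0.03,0,0,0,0.3]
    - [0,0,-0.03,0,0,0,0.3]
    - [0,0,-0.03,0,0,0,0.3]
    - [0,0,-0.03,0,0,0,0.3]
    - [0,0,-0.03,0,-7,0,0.3]
    - [0,0,-0.03,0,-7,0,0.3]
    - [0,0,0,0,-7,0,0.3]
    - [0,0,0,0,-7,0,0.3]
    - [0,0,0,0,0,0,0.3]

```text
clock: 5.45
tcp_pos: [0.5073, -0.1676, 0.2512]
eef_rot: [0.997, -0.072, -0.012, -0.003]
wrist_force: [-0.6, 0.2, -0.4]
grip_width: 0.698
grip_force: 0.0
```

```bash
python3 - <<'E'
from cell import ctrl
import numpy as np
print(np.round(ctrl.observe()["joint_pos"],2))
E
```

```text
[ 1.17  0.51 -1.19  1.79  0.5   1.22 -1.88]
```

Emit:
jog_arm:
  plan:
    - [0,0,0,0,0,10,0.3]
    - [0,0,0,0,0,10,0.3]
    - [0,0,0,0,0,10,0.3]
    - [0,0,0,0,0,10,0.3]
    - [0,0,0,0,0,10,0.3]
    - [0,0,0,0,0,10,0.3]
    - [0,0,0,0,0,10,0.3]
    - [0,0,0,0,0,10,0.3]
    - [0,0,0,0,0,10,0.3]

```text
clock: 6.58
tcp_pos: [0.4942, -0.1667, 0.2276]
eef_rot: [0.781, -0.623, -0.037, 0.02]
wrist_force: [-0.2, 0.4, -1.7]
grip_width: 0.698
grip_force: 0.0
```

Emit:
jog_arm:
  plan:
    - [0,0,0,0,0,10,0.3]
    - [0,0,0,0,0,10,0.3]
    - [0,0,0,0,0,10,0.3]
    - [0,0,0,0,0,10,0.3]
    - [0,0,0,0,0,10,0.3]
    - [0,0,0,0,0,10,0.3]
    - [0,0,0,0,0,10,0.3]
    - [0,0,0,0,0,10,0.3]
    - [0,0,0,0,0,10,0.3]
    - [0,0,0,0,0,0,0.3]

```text
clock: 7.82
tcp_pos: [0.4065, -0.2581, 0.1124]
eef_rot: [-0.266, 0.962, 0.066, 0.002]
wrist_force: [-0.1, -0.9, -0.1]
grip_width: 0.703
grip_force: 0.0
```

```bash
python3 - <<'E'
from h import *
from cell import ctrl
print(np.round(ctrl.observe()["joint_pos"],2))
b=np.array([.6068,-.1804,.0296]);a=np.array([-.4593,.0707,.8855])
plan(b+.16*a,tool(-a,[.151,.9885,0]),6,.3)
E
```

```text
[-0.38  1.18  1.56  2.02 -1.18  1.52 -2.57]
dist [0.1268 0.089  0.0589] turn [ 17.12 -26.9   36.88]
[-0.0261, 0.003, -0.0085, 2.85, -4.48, 6.15, 0.3],
[-0.0262, 0.0055, -0.0067, 2.85, -4.48, 6.15, 0.3],
[-0.026, 0.008, -0.005, 2.85, -4.48, 6.15, 0.3],
[-0.0253, 0.0105, -0.0034, 2.85, -4.48, 6.15, 0.3],
[-0.0243, 0.0131, -0.0021, 2.85, -4.48, 6.15, 0.3],
[-0.0228, 0.0155, -0.0009, 2.85, -4.48, 6.15, 0.3],
```

```bash
cat > kin.py <<'E'
from h import *
from scipy.optimize import least_squares
import itertools
D=[([1.506,.502,-.427,1.551,.221,1.138,-.21],[.209,-.615,.23],[.987,.163,0,-.001]),
([.75,.53,-.54,2.14,1.24,.19,-2.57],[.5932,-.1811,.0667],[.971,-.071,.23,.016]),
([1.17,.51,-1.19,1.79,.5,1.22,-1.88],[.5073,-.1676,.2512],[.997,-.072,-.012,-.003]),
([-.38,1.18,1.56,2.02,-1.18,1.52,-2.57],[.4065,-.2581,.1124],[-.266,.962,.066,.002])]
def fk(q,sg,p):
    q=np.array(q)*sg;ax="zyzyzyz"
    tr=[[0,0,p[2]],[0,0,0],[p[3],0,p[4]],[0,0,0],[p[5],0,p[6]],[0,0,0],[p[7],0,p[8]]]
    R=Ro.from_euler("z",p[0]);x=np.zeros(3)
    for i in range(7):
        R=R*Ro.from_euler(ax[i],q[i])
        x=x+R.apply(tr[i])
    return x,R*Ro.from_euler("z",p[1])
def rs(p,sg):
    e=[]
    for q,x,r in D:
        X,R=fk(q,sg,p);e+=[*(X-x),*(.3*(Ro.from_quat(r).inv()*R).as_rotvec())]
    return np.array(e)
E
python3 - <<'E'
from kin import *
out=[]
for sg in itertools.product([1,-1],repeat=4):
    s=np.array([sg[0],1,sg[1],1,sg[2],1,sg[3]])
    for y0,y1 in itertools.product(np.arange(4)*np.pi/2,repeat=2):
        r=least_squares(rs,[y0,y1,.3,0,.35,0,.35,0,.25],args=(s,),max_nfev=60)
        out.append((r.cost,sg,r.x.round(4)))
out.sort(key=lambda t:t[0])
for o in out[:4]:print(o)
E
```

```text
(np.float64(0.00012084416001216336), (-1, -1, -1, -1), array([-0.0371,  1.5371,  0.2938,  0.034 ,  0.4959, -0.013 ,  0.4289,
       -0.0024,  0.3184]))
(np.float64(0.00012084416001216504), (-1, -1, -1, -1), array([-0.0371,  1.5371,  0.2938,  0.034 ,  0.4959, -0.013 ,  0.4289,
       -0.0024,  0.3184]))
(np.float64(0.00012084416001216507), (-1, -1, -1, -1), array([-0.0371,  1.5371,  0.2938,  0.034 ,  0.4959, -0.013 ,  0.4289,
       -0.0024,  0.3184]))
(np.float64(0.00012084416001216533), (-1, -1, -1, -1), array([-0.0371,  1.5371,  0.2938,  0.034 ,  0.4959, -0.013 ,  0.4289,
       -0.0024,  0.3184]))
```

The joint model fits: arm azimuth = -j1, and j7=0 puts tool x at +90° from the azimuth. So the natural grasp has the fingers closing radially with tool x pointing +y. I'll unwind to that.

Emit:
jog_arm:
  plan:
    - [0,0,-0.04,0,0,-10,0.3]
    - [0,0,-0.04,0,0,-10,0.3]
    - [0,0,-0.04,0,0,-10,0.3]
    - [0,0,-0.03,0,0,-10,0.3]
    - [0,0,0,0,0,-10,0.3]
    - [0,0,0,0,0,-10,0.3]
    - [0,0,0,0,0,-10,0.3]
    - [0,0,0,0,0,-10,0.3]
    - [0,0,0,0,0,-10,0.3]
    - [0,0,0,0,0,-10,0.3]

```text
clock: 9.07
tcp_pos: [0.4163, -0.275, 0.2637]
eef_rot: [0.911, -0.406, -0.038, -0.052]
wrist_force: [-0.1, -1.7, 0.4]
grip_width: 0.7
grip_force: 0.0
```

```bash
python3 - <<'E'
from kin import *
from cell import ctrl
o=ctrl.observe()
print(np.round(o["joint_pos"],2),o["eef_rot"])
plan([.5,-.18,.3],tool([0,0,-1],[1,-.15,0]),14,.3)
E
```

```text
[-0.38  0.54  1.33  1.85 -0.59  1.33 -1.28] [ 0.91144988 -0.40628192 -0.03839592 -0.05215244]
dist [0.0837 0.095  0.0363] turn [  -9.25   -0.71 -129.3 ]
[-0.0013, -0.0091, -0.0019, -0.66, -0.05, -9.24, 0.3],
[0.0002, -0.0092, -0.002, -0.66, -0.05, -9.24, 0.3],
[0.0016, -0.009, -0.0021, -0.66, -0.05, -9.24, 0.3],
[0.0031, -0.0086, -0.0022, -0.66, -0.05, -9.24, 0.3],
[0.0044, -0.008, -0.0023, -0.66, -0.05, -9.24, 0.3],
[0.0056, -0.0071, -0.0024, -0.66, -0.05, -9.24, 0.3],
[0.0067, -0.0061, -0.0025, -0.66, -0.05, -9.24, 0.3],
[0.0076, -0.0049, -0.0025, -0.66, -0.05, -9.24, 0.3],
[0.0083, -0.0036, -0.0026, -0.66, -0.05, -9.24, 0.3],
[0.0088, -0.0022, -0.0026, -0.66, -0.05, -9.24, 0.3],
[0.009, -0.0008, -0.0027, -0.66, -0.05, -9.24, 0.3],
[0.009, 0.0007, -0.0027, -0.66, -0.05, -9.24, 0.3],
[0.0088, 0.0022, -0.0027, -0.66, -0.05, -9.24, 0.3],
[0.0083, 0.0036, -0.0026, -0.66, -0.05, -9.24, 0.3],
```

Emit:
jog_arm:
  plan:
    - [-0.001,-0.009,-0.002,-0.7,0,-9.3,0.3]
    - [0,-0.009,-0.002,-0.7,0,-9.3,0.3]
    - [0.0016,-0.009,-0.002,-0.7,0,-9.3,0.3]
    - [0.003,-0.0086,-0.002,-0.7,0,-9.3,0.3]
    - [0.0044,-0.008,-0.002,-0.7,0,-9.3,0.3]
    - [0.0056,-0.007,-0.002,-0.7,0,-9.3,0.3]
    - [0.0067,-0.006,-0.0025,-0.7,0,-9.3,0.3]
    - [0.0076,-0.005,-0.0025,-0.7,0,-9.3,0.3]
    - [0.0083,-0.0036,-0.0025,-0.7,0,-9.3,0.3]
    - [0.0088,-0.002,-0.0025,-0.7,0,-9.3,0.3]

```text
clock: 10.32
tcp_pos: [0.4762, -0.2074, 0.2885]
eef_rot: [0.923, 0.384, -0.011, -0.014]
wrist_force: [-0.1, 0.2, -0.4]
grip_width: 0.696
grip_force: 0.0
```

Emit:
jog_arm:
  plan:
    - [0.009,-0.001,-0.0027,-0.7,0,-9.3,0.3]
    - [0.009,0.001,-0.0027,-0.7,0,-9.3,0.3]
    - [0.009,0.002,-0.0027,-0.7,0,-9.3,0.3]
    - [0.008,0.0036,-0.0027,-0.7,0,-9.3,0.3]
    - [0,0,0,0,0,0,0.3]

```text
clock: 10.95
tcp_pos: [0.4998, -0.1797, 0.2992]
eef_rot: [0.755, 0.656, 0.003, 0.005]
wrist_force: [0.3, -1.0, -0.2]
grip_width: 0.701
grip_force: 0.0
```

```bash
python3 - <<'E'
from kin import *
from cell import ctrl
o=ctrl.observe()
print(np.round(o["joint_pos"],2),o["eef_rot"])
D.append((o["joint_pos"],o["tcp_pos"],o["eef_rot"]))
s=np.array([-1,1,-1,1,-1,1,-1])
p=least_squares(rs,[0,1.57,.29,.03,.49,0,.43,0,.32],args=(s,),loss='soft_l1',f_scale=.002).x;print(p.round(4));np.save("p.npy",p)
lo=np.array([-2.88,-.31,-1.54,.2,-1.41,.19,-2.57]);hi=np.array([2.88,2.03,1.56,2.42,4.55,2.02,2.57])
def ik(pos,R,q0):
    f=lambda q:np.r_[(fk(q,s,p)[0]-pos)*5,(R.inv()*fk(q,s,p)[1]).as_rotvec(),.003*(q-q0)]
    r=least_squares(f,np.clip(q0,lo+.01,hi-.01),bounds=(lo,hi));return r.x,np.linalg.norm(f(r.x)[:6])
def run(q,seq,n=12):
    out=[]
    x0,R0=fk(q,s,p)
    for pos,R in seq:
        sl=Slerp([0,1],Ro.concatenate([R0,R]))
        for i in range(1,n+1):
            q,e=ik(x0+(np.array(pos)-x0)*i/n,sl(i/n),q)
        x0,R0=np.array(pos),R;print(np.round(q,2),"err",round(e,4))
    return q
b=np.array([.6068,-.1804,.0296]);a=np.array([-.4593,.0707,.8855])
q=np.array(o["joint_pos"])
G=tool(-a,[1,-.15,0]);print("red grasp");run(q,[(b+.16*a,G),(b+.034*a,G)])
up=tool([0,0,-1],[1,0,0])
print("place");run(q,[([.505,.18,.25],up),([.505,.18,.066],up)])
bar=tool([0,0,-1],[0,1,0]);c=np.cos(np.radians(60))
print("bar");run(q,[([.505,.18,.25],up),([.585,.175,.2],bar),([.585,.175,.06],bar),([.585,.175,.06],bar*Ro.from_euler("z",60,degrees=True))])
E
```

```text
[-0.42  0.24  0.84  1.81 -0.2   1.16  0.35] [0.75454967 0.65621314 0.0033948  0.00525275]
[-0.0421  1.5314  0.2721  0.0579  0.488  -0.0227  0.4017 -0.0071  0.304 ]
red grasp
[-0.2   0.22  0.53  2.27 -0.81  0.28  0.89] err 0.0
[ 0.02  0.5   0.27  2.15 -1.41  0.19  1.45] err 0.0155
place
[-0.9   0.28  0.61  1.85 -0.18  1.07 -0.22] err 0.0
[-0.79  0.52  0.48  2.03 -0.38  0.67 -0.06] err 0.0
bar
[-0.9   0.28  0.61  1.85 -0.18  1.07 -0.22] err 0.0
[-0.55  0.44  0.29  1.69 -0.14  1.03  1.37] err 0.0
[-0.52  0.61  0.25  1.81 -0.21  0.75  1.42] err 0.0
[-0.71  0.64  0.5   1.82 -0.42  0.79  0.53] err 0.0
```

```bash
cat >> kin.py <<'E'
s=np.array([-1,1,-1,1,-1,1,-1]);p=np.load("p.npy")
lo=np.array([-2.88,-.31,-1.54,.2,-1.41,.19,-2.57]);hi=np.array([2.88,2.03,1.56,2.42,4.55,2.02,2.57])
def ik(pos,R,q0):
    f=lambda q:np.r_[(fk(q,s,p)[0]-pos)*5,(R.inv()*fk(q,s,p)[1]).as_rotvec(),.003*(q-q0)]
    r=least_squares(f,np.clip(q0,lo+.01,hi-.01),bounds=(lo,hi),max_nfev=40);return r.x,np.linalg.norm(f(r.x)[:6])
def run(q,seq,n=12):
    x0,R0=fk(q,s,p)
    for pos,R in seq:
        sl=Slerp([0,1],Ro.concatenate([R0,R]))
        for i in range(1,n+1):
            q,e=ik(x0+(np.array(pos)-x0)*i/n,sl(i/n),q)
        x0,R0=np.array(pos),R;print(np.round(q,2),"err",round(e,4))
    return q
E
python3 - <<'E'
from kin import *
b=np.array([.6068,-.1804,.0296]);a=np.array([-.4593,.0707,.8855])
rng=np.random.default_rng(0)
for tilt in(0,8,14):
  for yaw in range(0,360,30):
    w=np.radians(yaw);G=tool(-a,[np.cos(w),np.sin(w),0])
    if tilt: # lean less, about the closing axis of closing-along-rack-y
        if yaw not in(90,270):continue
        G=Ro.from_rotvec(np.radians(tilt)*np.array([.151,.9885,0]))*tool(-a,np.array([.151,.9885,0])*(1 if yaw==90 else -1))
    best=None
    for k in range(5):
        q0=np.array([rng.uniform(-.8,1),.5,rng.uniform(-.8,.8),2.1,rng.uniform(-1.3,3.5),.4,rng.uniform(-2,2)])
        q,e=ik(b+.034*a,G,q0)
        m=np.minimum(q-lo,hi-q).min()
        if e<.004 and (best is None or m>best[0]):best=(m,q)
    print(tilt,yaw,None if best is None else (best[0].round(2),best[1].round(2)),G.as_matrix()[:,2].round(2))
E
```

```text
0 0 (np.float64(0.11), array([ 0.97,  0.65, -0.78,  2.16,  1.59,  0.3 , -1.09])) [ 0.46 -0.07 -0.89]
0 30 (np.float64(0.03), array([ 0.88,  0.59, -0.65,  2.15,  1.52,  0.22, -0.49])) [ 0.46 -0.07 -0.89]
0 60 (np.float64(0.0), array([ 0.85,  0.58, -0.61,  2.15,  1.47,  0.19,  0.06])) [ 0.46 -0.07 -0.89]
0 90 (np.float64(0.0), array([ 0.84,  0.58, -0.61,  2.14,  1.44,  0.19,  0.56])) [ 0.46 -0.07 -0.89]
0 120 (np.float64(0.0), array([ 0.84,  0.58, -0.6 ,  2.14,  1.41,  0.19,  1.07])) [ 0.46 -0.07 -0.89]
0 150 (np.float64(0.16), array([ 1.  ,  0.68, -0.84,  2.12,  1.53,  0.35,  1.55])) [ 0.46 -0.07 -0.89]
0 180 (np.float64(0.0), array([ 0.81,  0.57, -0.59,  2.13,  1.39,  0.19,  2.19])) [ 0.46 -0.07 -0.89]
0 210 (np.float64(0.0), array([-0.  ,  0.5 ,  0.29,  2.14, -1.41,  0.19, -0.98])) [ 0.46 -0.07 -0.89]
0 240 None [ 0.46 -0.07 -0.89]
0 270 (np.float64(0.0), array([-0.61,  0.9 ,  1.15,  2.14,  4.55,  0.79,  0.05])) [ 0.46 -0.07 -0.89]
0 300 (np.float64(0.0), array([ 0.81,  0.57, -0.6 ,  2.16,  1.51,  0.19, -2.2 ])) [ 0.46 -0.07 -0.89]
0 330 (np.float64(0.0), array([ 0.82,  0.58, -0.6 ,  2.16,  1.53,  0.19, -1.67])) [ 0.46 -0.07 -0.89]
8 90 (np.float64(0.32), array([ 1.02,  0.72, -0.91,  2.05,  1.17,  0.51,  0.74])) [ 0.33 -0.05 -0.94]
8 270 (np.float64(0.16), array([ 0.8 ,  0.59, -0.64,  2.07,  0.9 ,  0.35, -2.23])) [ 0.33 -0.05 -0.94]
14 90 (np.float64(0.45), array([ 0.99,  0.75, -0.92,  1.97,  1.  ,  0.64,  0.9 ])) [ 0.23 -0.04 -0.97]
14 270 (np.float64(0.3), array([-0.17,  0.58,  0.52,  1.99, -0.69,  0.49, -0.89])) [ 0.23 -0.04 -0.97]
```

```bash
python3 - <<'E'
from kin import *
from cell import ctrl
b=np.array([.6068,-.1804,.0296]);a=np.array([-.4593,.0707,.8855])
ry=np.array([.151,.9885,0])
for t in(8,12):
    T=Ro.from_rotvec(np.radians(t)*ry);G=T*tool(-a,ry)
    print("tilt",t,G.as_matrix()[:,2].round(3))
    q=np.array(ctrl.observe()["joint_pos"])
    q=run(q,[(b+.17*a,G),(b+.034*a,G),(b+.12*a+np.array([0,0,.1]),G)])
    # bottle upright: rotate so a->z, keep lateral
    U=Ro.from_rotvec(-np.radians(t)*0*ry)
    A,_=Ro.align_vectors([[0,0,1]],[a]);V=A*G
    tcp=lambda z:np.array([.505,.18,z])
    for yaw in(0,):
        Vy=Ro.from_euler("z",yaw,degrees=True)*V
        q2=run(q,[([.5,-.15,.3],Vy),(tcp(.25),Vy),(tcp(.066),Vy)])
E
```

```text
tilt 8 [ 0.333 -0.051 -0.942]
[-0.09  0.23  0.44  2.15 -0.38  0.47  2.06] err 0.0
[ 0.09  0.51  0.22  2.07 -0.61  0.28  2.25] err 0.0
[-0.12  0.19  0.47  2.03 -0.28  0.62  1.95] err 0.0
[-0.16  0.29  0.5   1.69 -0.11  1.34  1.79] err 0.0
[-0.59  0.32  0.3   1.75 -0.16  1.22  1.19] err 0.0
[-0.54  0.55  0.25  1.92 -0.26  0.83  1.29] err 0.0
tilt 12 [ 0.267 -0.041 -0.963]
[-0.11  0.26  0.46  2.1  -0.32  0.57  2.  ] err 0.0
[ 0.03  0.53  0.29  2.02 -0.52  0.39  2.15] err 0.0
[-0.13  0.23  0.49  1.97 -0.25  0.71  1.92] err 0.0
[-0.15  0.34  0.51  1.63 -0.11  1.42  1.8 ] err 0.0
[-0.58  0.36  0.32  1.69 -0.2   1.3   1.23] err 0.0
[-0.54  0.58  0.27  1.86 -0.29  0.93  1.32] err 0.0
```

```bash
cat > tgt.py <<'E'
from h import *
ry=np.array([.151,.9885,0])
def grasp(b,a,t=12,s=.058):
    G=Ro.from_rotvec(np.radians(t)*ry)*tool(-a,ry);return b+s*a+.023*G.as_matrix()[:,2],G
RED=(np.array([.6068,-.1804,.0296]),np.array([-.4593,.0707,.8855]))
BLUE=(np.array([.5931,-.2686,.0296]),np.array([-.4599,.065,.886]))
E
python3 - <<'E'
from tgt import *
x,G=grasp(*RED);plan(x+.115*RED[1],G,9,.3)
E
```

```text
dist [ 0.0336  0.0106 -0.1386] turn [-11.71 -11.76 -88.72]
[0.0017, 0.0033, 0.0154, -1.3, -1.31, -9.86, 0.3],
[0.0015, 0.0033, 0.0155, -1.3, -1.31, -9.86, 0.3],
[0.0013, 0.0032, 0.0155, -1.3, -1.31, -9.86, 0.3],
[0.0011, 0.003, 0.0156, -1.3, -1.31, -9.86, 0.3],
[0.001, 0.0028, 0.0156, -1.3, -1.31, -9.86, 0.3],
[0.0009, 0.0026, 0.0156, -1.3, -1.31, -9.86, 0.3],
[0.0008, 0.0024, 0.0157, -1.3, -1.31, -9.86, 0.3],
[0.0007, 0.0022, 0.0157, -1.3, -1.31, -9.86, 0.3],
[0.0007, 0.002, 0.0158, -1.3, -1.31, -9.86, 0.3],
```

Emit:
jog_arm:
  plan:
    - [0.002,0.003,0.0154,-1.3,-1.3,-9.86,0.3]
    - [0.0015,0.003,0.0155,-1.3,-1.3,-9.86,0.3]
    - [0.001,0.003,0.0155,-1.3,-1.3,-9.86,0.3]
    - [0.001,0.003,0.0156,-1.3,-1.3,-9.86,0.3]
    - [0.001,0.003,0.0156,-1.3,-1.3,-9.86,0.3]
    - [0.001,0.0026,0.0156,-1.3,-1.3,-9.86,0.3]
    - [0.001,0.0024,0.0157,-1.3,-1.3,-9.86,0.3]
    - [0.0007,0.002,0.0157,-1.3,-1.3,-9.86,0.3]
    - [0.0007,0.002,0.0158,-1.3,-1.3,-9.86,0.3]
    - [0,0,0,0,0,0,0.3]

```text
clock: 12.2
tcp_pos: [0.5302, -0.1707, 0.1589]
eef_rot: [0.078, 0.988, -0.011, 0.133]
wrist_force: [0.2, -0.1, 0.1]
grip_width: 0.699
grip_force: 0.0
```

```bash
python3 - <<'E'
from tgt import *
from cell import ctrl
print(np.round(ctrl.observe()["joint_pos"],2))
x,G=grasp(*RED);c=plan(x+.11*RED[1],G,1,.3);plan(x,G,5,.3,cur=c)
E
```

```text
[-0.1   0.27  0.44  2.11 -0.31  0.54  1.97]
dist [ 0.0056  0.0012 -0.0027] turn [-0.1  -0.33 -0.33]
[-0.0045, 0.0021, 0.004, -0.1, -0.33, -0.33, 0.3],
dist [ 0.0505 -0.0078 -0.0974] turn [0. 0. 0.]
[-0.0046, -0.0, 0.0215, 0.0, 0.0, 0.0, 0.3],
[-0.0046, -0.0, 0.0215, 0.0, 0.0, 0.0, 0.3],
[-0.0046, -0.0, 0.0215, 0.0, 0.0, 0.0, 0.3],
[-0.0046, -0.0, 0.0215, 0.0, 0.0, 0.0, 0.3],
[-0.0046, -0.0, 0.0215, 0.0, 0.0, 0.0, 0.3],
```

Matches the simulation. Approach, then close.

Emit:
jog_arm:
  plan:
    - [-0.0045,0.002,0.004,-0.1,-0.3,-0.3,0.3]
    - [-0.0046,0,0.0215,0,0,0,0.3]
    - [-0.0046,0,0.0215,0,0,0,0.3]
    - [-0.0046,0,0.0215,0,0,0,0.3]
    - [-0.0046,0,0.0215,0,0,0,0.3]
    - [-0.0046,0,0.0215,0,0,0,0.3]
    - [0,0,0,0,0,0,0.3]
    - [0,0,0,0,0,0,0.3]

```text
clock: 13.2
tcp_pos: [0.5888, -0.1766, 0.0608]
eef_rot: [0.073, 0.988, -0.011, 0.137]
wrist_force: [0.1, 0.9, 1.0]
grip_width: 0.698
grip_force: 0.0
```

```bash
python3 - <<'E'
from tgt import *
x,G=grasp(*RED);plan(x,G,1,.3)
E
```

```text
dist [-0.0024 -0.0007 -0.002 ] turn [-0.    0.14  0.27]
[0.0028, -0.001, 0.0013, -0.0, 0.14, 0.27, 0.3],
```

Emit:
jog_arm:
  plan:
    - [0.002,-0.001,0.001,0,0,0,0.45]
    - [0,0,0,0,0,0,0.6]
    - [0,0,0,0,0,0,0.75]
    - [0,0,0,0,0,0,0.9]
    - [0,0,0,0,0,0,0.9]
    - [0,0,0,0,0,0,0.9]
  force: 35

```text
clock: 13.95
tcp_pos: [0.5866, -0.1774, 0.0592]
eef_rot: [0.072, 0.988, -0.011, 0.137]
wrist_force: [-3.2, 0.6, 5.4]
grip_width: 0.36
grip_force: 34.5
```

```bash
python3 - <<'E'
from tgt import *
x,G=grasp(*RED);c=plan(x+.05*RED[1],G,3,.9)
E
```

```text
dist [-0.0233  0.0037  0.0439] turn [0.02 0.13 0.31]
[0.0036, 0.0001, -0.0162, 0.01, 0.04, 0.1, 0.9],
[0.0036, 0.0001, -0.0162, 0.01, 0.04, 0.1, 0.9],
[0.0036, 0.0001, -0.0162, 0.01, 0.04, 0.1, 0.9],
```

Emit:
jog_arm:
  plan:
    - [0.0022,0,-0.01,0,0,0,0.9]
    - [0.0032,0,-0.015,0,0,0,0.9]
    - [0.0032,0,-0.015,0,0,0,0.9]
    - [0.0043,0,-0.02,0,0,0,0.9]
    - [0.0054,0,-0.025,0,0,0,0.9]
    - [0.0054,0,-0.025,0,0,0,0.9]
    - [0.0043,0,-0.02,0,0,0,0.9]
    - [0,0,0,0,0,0,0.9]

```text
clock: 14.95
tcp_pos: [0.5247, -0.1678, 0.1777]
eef_rot: [0.072, 0.988, -0.01, 0.138]
wrist_force: [0.8, 0.3, -1.6]
grip_width: 0.362
grip_force: 35.1
```

```bash
python3 - <<'E'
from tgt import *
from cell import ctrl
p,d=ctrl.snapshot("side");m=ctrl.camera_model("side")
o=ctrl.observe();print(o["grip_width"],o["grip_force"],np.round(o["joint_pos"],2))
cr=cv2.resize(p[180:330,270:420],None,fx=4,fy=4,interpolation=cv2.INTER_CUBIC)
# changer fit in the w1 view + scene view for centre/pointer
cv2.imwrite("pics/s2.png",cr[:,:,::-1])
f=np.load("scene0.npz");P=cloud(f["d"],f);S=cv2.cvtColor(f["p"],cv2.COLOR_RGB2HSV)[...,1]
g=P[(f["d"]>0)&(abs(P[...,0]-.59)<.14)&(abs(P[...,1]-.18)<.14)]
from scipy.optimize import least_squares
Q=g[(g[:,2]>.0625)&(g[:,2]<.068)]   # cup rims
def r(q):
    an=q[2]+np.arange(6)*np.pi/3;c=np.c_[q[0]+.08*np.cos(an),q[1]+.08*np.sin(an)]
    return np.min(abs(np.linalg.norm(Q[:,None,:2]-c[None],axis=2)-.022),1)
s=least_squares(r,[.59,.178,np.pi],loss="soft_l1",f_scale=.002,diff_step=1e-4)
print(s.x[:2],np.degrees(s.x[2]),np.sqrt(np.mean(r(s.x)**2)),len(Q))
D=g[(g[:,2]>.029)&(g[:,2]<.035)];b=D[(abs(np.linalg.norm(D[:,:2]-s.x[:2],axis=1)-.12)<.02)]
E
```

```text
0.36619580425697684 35.05043926219514 [-0.14  0.23  0.48  2.11 -0.28  0.57  1.96]
[0.58738942 0.18072446] 180.85367412111114 0.012014232133589845 369
```

View pics/s2.png

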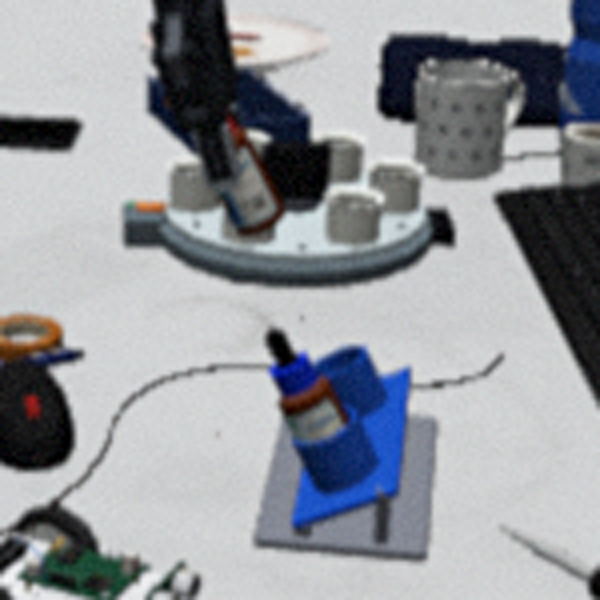

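The side view shows the red bottle clear of the rack, held between the pads at about (250,185), with blue still in its cup. Next: upright it, approach the changer and look from above.

```bash
cat >> tgt.py <<'E'
def upright(a,yaw=8.7,t=12):
    _,G=grasp(np.zeros(3),a,t);A=Ro.align_vectors([[0,0,1]],[a])[0]
    return Ro.from_euler("z",yaw,degrees=True)*A*G
E
python3 - <<'E'
from tgt import *
U=upright(RED[1]);print(U.as_matrix().round(3))
c=plan([.47,.06,.31],U,8,.9)
E
```

```text
[[-0.978 -0.    -0.208]
 [-0.     1.    -0.   ]
 [ 0.208  0.    -0.978]]
dist [-0.0548  0.2275  0.1333] turn [-0.34 27.8  -8.43]
[0.0059, 0.0271, -0.019, -0.04, 3.47, -1.05, 0.9],
[0.0066, 0.0273, -0.0186, -0.04, 3.47, -1.05, 0.9],
[0.0072, 0.0274, -0.0182, -0.04, 3.47, -1.05, 0.9],
[0.0078, 0.0276, -0.0177, -0.04, 3.47, -1.05, 0.9],
[0.0083, 0.0277, -0.0172, -0.04, 3.47, -1.05, 0.9],
[0.0088, 0.0279, -0.0167, -0.04, 3.47, -1.05, 0.9],
[0.0093, 0.0281, -0.0161, -0.04, 3.47, -1.05, 0.9],
[0.0098, 0.0282, -0.0155, -0.04, 3.47, -1.05, 0.9],
```

Emit:
jog_arm:
  plan:
    - [0.006,0.027,-0.019,0,3.47,-1.05,0.9]
    - [0.0066,0.027,-0.0186,0,3.47,-1.05,0.9]
    - [0.0072,0.0275,-0.018,0,3.47,-1.05,0.9]
    - [0.0078,0.0275,-0.0177,0,3.47,-1.05,0.9]
    - [0.0083,0.0277,-0.017,0,3.47,-1.05,0.9]
    - [0.0088,0.028,-0.0167,0,3.47,-1.05,0.9]
    - [0.0093,0.028,-0.016,0,3.47,-1.05,0.9]
    - [0.0098,0.028,-0.0155,0,3.47,-1.05,0.9]
    - [0,0,0,0,0,0,0.9]
    - [0,0,0,0,0,0,0.9]

```text
clock: 16.25
tcp_pos: [0.4701, 0.0588, 0.3069]
eef_rot: [0.001, 0.994, -0.004, -0.106]
wrist_force: [0.3, -0.5, -1.6]
grip_width: 0.361
grip_force: 35.1
```

```bash
python3 w.py w3;python3 -c "
from cell import ctrl
import numpy as np
print(np.round(ctrl.observe()['joint_pos'],2))"
```

```text
[0.46997744 0.05839701 0.30704049]
[-0.49  0.23  0.39  1.75 -0.1   1.39  1.5 ]
```

View pics/w3.png

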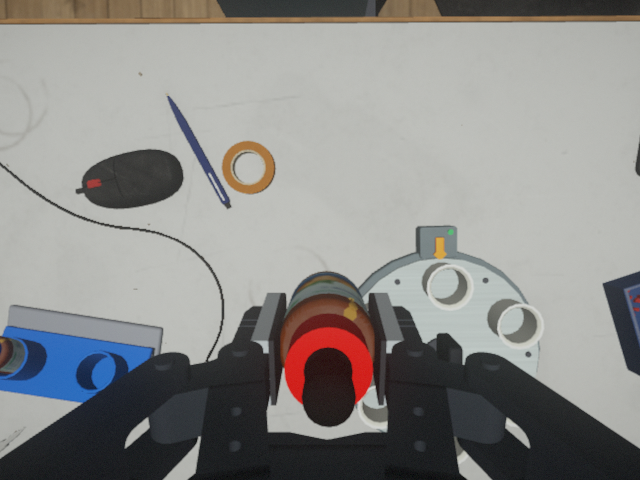

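Pointer cup mouth is at (449,287), pointer arrow at (440,248), neighbour cup at (516,325), and the red bottle is in hand at (328,365). I'll measure the cup and the held bottle.

```bash
cat > cups.py <<'E'
from fit import *
from tgt import *
def rims(f,c0,R=.021):
    P=cloud(f["d"],f);z=P[...,2];ok=(f["d"]>0)&(z>.0615)&(z<.069)
    c=np.array(c0,float)
    for _ in range(5):
        Q=P[ok];Q=Q[np.linalg.norm(Q[:,:2]-c,axis=1)<.028][:,:2]
        s=least_squares(lambda q:np.linalg.norm(Q-q[:2],axis=1)-q[2],[*c,.022],loss="soft_l1",f_scale=.001);c=s.x[:2]
    print("rim",s.x.round(4),len(Q));return c
E
python3 - <<'E'
from cups import *
from cell import ctrl
f=np.load("w3.npz");K,R,t=f["K"],f["R"],f["t"]
def ray(u,v,z):
    d=R.T@np.linalg.solve(K,[u,v,1]);c=-R.T@t;return (c+d*(z-c[2])/d[2]).round(4)
print("ray",ray(449,287,.065),ray(516,325,.065),"arrow",ray(440,248,.033))
c1=rims(f,ray(449,287,.065)[:2]);c2=rims(f,ray(516,325,.065)[:2])
d=c2-c1;print("dist",np.linalg.norm(d))
m=(c1+c2)/2;n=np.array([-d[1],d[0]])/np.linalg.norm(d);n*=np.sign(n[0]);ctr=m+n*.0693;print("centre",ctr,"angle of pointer cup",np.degrees(np.arctan2(*(c1-ctr)[::-1])))
o=ctrl.observe();x=np.array(o["tcp_pos"]);G=Ro.from_quat(o["eef_rot"])
P=cloud(f["d"],f)
M=(f["d"]>0)&(np.linalg.norm(P[...,:2]-x[:2]-[0,0],axis=-1)<.03);hs=cv2.cvtColor(f["p"],cv2.COLOR_RGB2HSV)
red=M&((hs[...,0]<5)|(hs[...,0]>174))&(hs[...,1]>170);print("red",P[red].mean(0))
v,u=np.mgrid[:480,:640]
X=P[(f["d"]>0)&(u>288)&(u<366)&(v>275)&(v<425)&(P[...,2]>.25)&(P[...,2]<.38)]
print(X.min(0),X.max(0))
top=P[red].mean(0)
b,a=fit(X,[top[0],top[1],0,0,top[2]-.075])
print("tool frame: bottom",G.inv().apply(b-x).round(4),"axis",G.inv().apply(a).round(4))
E
```

```text
ray [0.5068 0.1766 0.065 ] [0.5447 0.2432 0.065 ] arrow [0.4716 0.1756 0.033 ]
rim [0.507  0.1766 0.0206] 653
rim [0.5458 0.2463 0.0207] 645
dist 0.07973824461976158
centre [0.58698986 0.17777538] angle of pointer cup -179.16483123405655
red [0.47023549 0.05966556 0.34724394]
[0.45807919 0.04284876 0.27360162] [0.4852102  0.07414732 0.37412941]
bottom [0.4741 0.0582 0.2709] axis [0.0211 0.0147 0.9997] lean 1.5 mid [0.4752 0.059  0.3219] rms 0.00098 10145
tool frame: bottom [-0.0117  0.0001  0.0345] axis [ 0.1895  0.0073 -0.9818]
```

```bash
cat > place.py <<'E'
from cups import *
from cell import ctrl
def place(bt,at,xy,z,n,h=.9,yaw=0):
    """bottle bottom bt/axis at in tool frame -> upright bottom at xy,z"""
    o=ctrl.observe();x=np.array(o["tcp_pos"]);G=Ro.from_quat(o["eef_rot"])
    a=G.apply(at);G2=Ro.from_euler("z",yaw,degrees=True)*Ro.align_vectors([[0,0,1]],[a])[0]*G
    print("bottom now",(x+G.apply(bt)).round(4),"axis",a.round(4))
    return plan(np.r_[xy,z]-G2.apply(bt),G2,n,h)
RB=(np.array([-.0117,.0001,.0345]),np.array([.1895,.0073,-.9818])/np.linalg.norm([.1895,.0073,-.9818]))
C1=np.array([.507,.1766])
E
python3 -c "
from place import *
place(*RB,C1,.11,5)"
```

```text
bottom now [0.4742 0.0582 0.2709] axis [0.0211 0.0147 0.9997]
dist [ 0.0321  0.1179 -0.161 ] turn [-0.83 -1.21 -0.17]
[-0.0129, 0.0238, 0.03, -0.17, -0.24, -0.03, 0.9],
[-0.0128, 0.0237, 0.0301, -0.17, -0.24, -0.03, 0.9],
[-0.0127, 0.0236, 0.0302, -0.17, -0.24, -0.03, 0.9],
[-0.0126, 0.0235, 0.0303, -0.17, -0.24, -0.03, 0.9],
[-0.0125, 0.0234, 0.0304, -0.17, -0.24, -0.03, 0.9],
```

Emit:
jog_arm:
  plan:
    - [-0.013,0.0238,0.03,-0.17,-0.24,0,0.9]
    - [-0.0128,0.0237,0.03,-0.17,-0.24,0,0.9]
    - [-0.0127,0.0236,0.03,-0.17,-0.24,0,0.9]
    - [-0.0126,0.0235,0.03,-0.17,-0.24,0,0.9]
    - [-0.0125,0.0234,0.03,-0.17,-0.24,0,0.9]
    - [0,0,0,0,0,0,0.9]
    - [0,0,0,0,0,0,0.9]

```text
clock: 17.18
tcp_pos: [0.5031, 0.1755, 0.1486]
eef_rot: [0.002, 0.996, 0.004, -0.095]
wrist_force: [0.2, -0.0, -0.4]
grip_width: 0.362
grip_force: 35.0
```

```bash
python3 w.py w4; python3 - <<'E'
from place import *
f=np.load("w4.npz");P=cloud(f["d"],f)
o=ctrl.observe();x=np.array(o["tcp_pos"]);G=Ro.from_quat(o["eef_rot"])
b=x+G.apply(RB[0]);a=G.apply(RB[1])
v,u=np.mgrid[:480,:640]
X=P[(f["d"]>0)&(u>288)&(u<366)&(v>275)&(v<425)&(P[...,2]>.10)&(P[...,2]<.25)]
bb,aa=fit(X,[b[0],b[1],a[0]/a[2],a[1]/a[2],b[2]]);print("pred",b.round(4),a.round(4))
rims(f,C1)
place(*RB,C1,.078,1)
E
```

```text
[0.50361373 0.17554062 0.14916059]
bottom [0.5079 0.1754 0.1126] axis [-0.0014  0.0014  1.    ] lean 0.1 mid [0.5078 0.1755 0.1636] rms 0.00097 10125
pred [0.5087 0.1759 0.1131] [-2.4e-03 -1.0e-04  1.0e+00]
rim [0.5071 0.1771 0.0207] 1050
bottom now [0.5087 0.1759 0.1131] axis [-2.4e-03 -1.0e-04  1.0e+00]
dist [-0.0016  0.0007 -0.0351] turn [0.01 0.14 0.  ]
[-0.005, 0.0005, 0.0347, 0.01, 0.14, 0.0, 0.9],
```

View pics/w4.png

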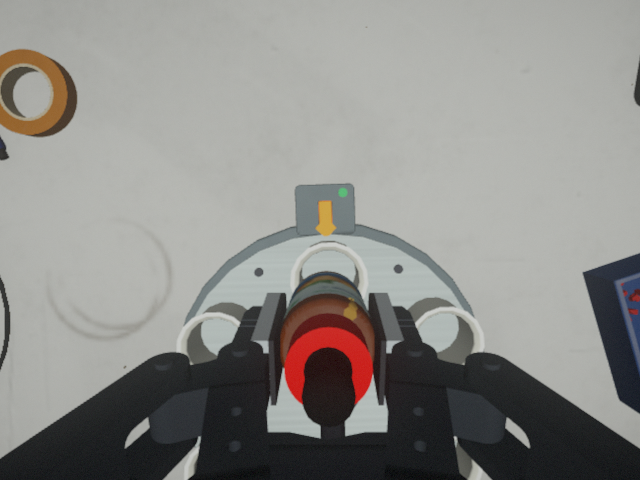

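Bottle sits above the pointer cup (rim arc around (328,270)), upright to 0.1° and about 1.5 mm off. Lowering.

Emit:
jog_arm:
  plan:
    - [-0.0033,0.0008,0.022,0,0,0,0.9]
    - [-0.0038,0.0005,0.02,0,0,0,0.9]
    - [-0.0021,0,0.011,0,0,0,0.9]
    - [-0.0021,0,0.011,0,0,0,0.9]
    - [-0.0015,0,0.008,0,0,0,0.9]
    - [0,0,0,0,0,0,0.9]

```text
clock: 17.98
tcp_pos: [0.5015, 0.179, 0.0745]
eef_rot: [0.002, 0.995, 0.004, -0.095]
wrist_force: [0.5, 0.4, -1.0]
grip_width: 0.363
grip_force: 35.1
```

```bash
python3 -c "
from place import *
place(*RB,C1,.032,1)"
```

```text
bottom now [0.5064 0.1794 0.0385] axis [ 1.e-04 -2.e-04  1.e+00]
dist [ 0.0006 -0.0028 -0.0065] turn [ 0.01 -0.    0.  ]
[-0.0018, -0.0028, 0.0062, 0.01, -0.0, 0.0, 0.9],
```

Emit:
jog_arm:
  plan:
    - [-0.0008,-0.001,0.004,0,0,0,0.9]
    - [-0.0006,-0.0005,0.003,0,0,0,0.9]
    - [-0.0004,0,0.002,0,0,0,0.9]
    - [0,0,0,0,0,0,0.9]

```text
clock: 18.48
tcp_pos: [0.5028, 0.178, 0.0677]
eef_rot: [0.002, 0.996, 0.005, -0.094]
wrist_force: [-1.1, -0.5, 10.8]
grip_width: 0.366
grip_force: 36.3
```

Emit:
jog_arm:
  plan:
    - [0,0,0,0,0,0,0.55]
    - [0,0,0,0,0,0,0.4]
    - [0,0,0,0,0,0,0.35]
    - [0.002,0,-0.01,0,0,0,0.35]
    - [0.004,0,-0.02,0,0,0,0.35]
    - [0.006,0,-0.03,0,0,0,0.35]
    - [0.008,0,-0.04,0,0,0,0.35]
    - [0.008,0,-0.04,0,0,0,0.35]
    - [0,0,0,0,0,0,0.35]
    - [0,0,0,0,0,0,0.35]

```text
clock: 19.73
tcp_pos: [0.5008, 0.1767, 0.2095]
eef_rot: [0.002, 0.996, 0.005, -0.094]
wrist_force: [-0.1, 0.8, 0.2]
grip_width: 0.649
grip_force: 0.0
```

```bash
python3 w.py w5; python3 - <<'E'
from place import *
f=np.load("w5.npz")
locate(f,np.array([.507,.177,.132]),np.array([0,0,1.]),zlo=-.06)
P=cloud(f["d"],f);V=f["p"].max(-1)
B=P[(f["d"]>0)&(P[...,2]>.079)&(P[...,2]<.09)&(V<70)&(np.linalg.norm(P[...,:2]-[.587,.178],axis=-1)<.04)]
print("bar",len(B), B.mean(0) if len(B) else '')
if len(B)>50:
    w=np.linalg.svd(B[:,:2]-B[:,:2].mean(0),full_matrices=False)[2][0];print("dir",np.degrees(np.arctan2(w[1],w[0])),np.ptp(B,0))
o=ctrl.observe();print(np.round(o["joint_pos"],2),o["tcp_pos"])
bar=tool([0,0,-1],[0,1,0]);c=plan([.587,.178,.20],bar,5,.55)
E
```

```text
[0.50027382 0.17657759 0.20864264]
bottom [0.5084 0.1777 0.032 ] axis [-0.0035  0.0035  1.    ] lean 0.3 mid [0.5083 0.1779 0.083 ] rms 0.00107 1995
bar 1373 [0.58432037 0.1784297  0.08481557]
dir 1.1907040378186058 [0.05254769 0.01426072 0.00805889]
[-0.59  0.41  0.32  1.75 -0.2   1.19  1.38] [0.50027382 0.17657759 0.20864264]
dist [ 0.0867  0.0014 -0.0086] turn [  0.48 -10.9   -0.17]
[-0.0174, 0.0003, -0.0016, 0.1, -2.18, -0.03, 0.55],
[-0.0174, 0.0003, -0.0009, 0.1, -2.18, -0.03, 0.55],
[-0.0174, 0.0003, -0.0003, 0.1, -2.18, -0.03, 0.55],
[-0.0174, 0.0003, 0.0004, 0.1, -2.18, -0.03, 0.55],
[-0.0174, 0.0003, 0.0011, 0.1, -2.18, -0.03, 0.55],
```

View pics/w5.png

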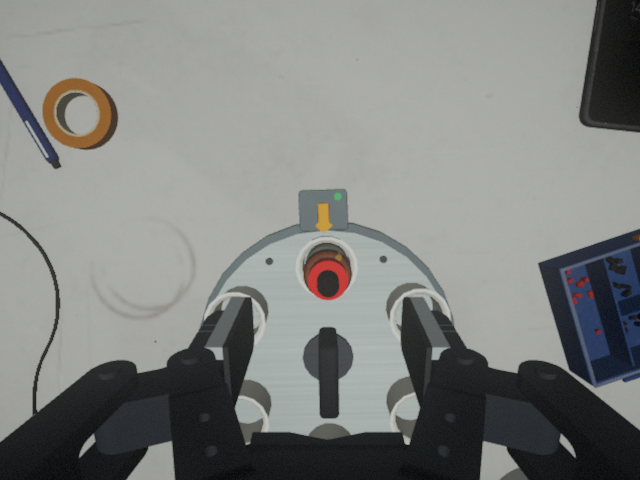

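Red sits in the pointer cup (328,275), bottom at z=0.032 and upright. The bar is at (328,372). Moving above the bar, then down.

Emit:
jog_arm:
  plan:
    - [-0.0172,0.0003,-0.0016,0,-2.18,0,0.55]
    - [-0.0172,0.0003,-0.001,0,-2.18,0,0.55]
    - [-0.0172,0.0003,0,0,-2.18,0,0.55]
    - [-0.0172,0.0003,0,0,-2.18,0,0.55]
    - [-0.0172,0,0.001,0,-2.18,0,0.55]
    - [0,0,0,0,0,0,0.55]
    - [0,0,0,0,0,0,0.55]

```text
clock: 20.65
tcp_pos: [0.5863, 0.1776, 0.2005]
eef_rot: [0.002, 1.0, 0.004, -0.0]
wrist_force: [-0.3, 0.4, -0.2]
grip_width: 0.451
grip_force: 0.0
```

```bash
python3 - <<'E'
from place import *
print(np.round(ctrl.observe()["joint_pos"],2))
plan([.586,.178,.057],tool([0,0,-1],[0,1,0]),5,.55)
E
```

```text
[-0.59  0.44  0.34  1.7  -0.18  1.02  1.38]
dist [-0.0003  0.0004 -0.1435] turn [ 0.46 -0.   -0.22]
[0.0, -0.0001, 0.0287, 0.09, -0.0, -0.04, 0.55],
[0.0, -0.0001, 0.0287, 0.09, -0.0, -0.04, 0.55],
[0.0, -0.0, 0.0287, 0.09, -0.0, -0.04, 0.55],
[0.0, -0.0, 0.0287, 0.09, -0.0, -0.04, 0.55],
[0.0001, 0.0, 0.0287, 0.09, -0.0, -0.04, 0.55],
```

Emit:
jog_arm:
  plan:
    - [0,0,0.028,0.1,0,0,0.55]
    - [0,0,0.028,0.1,0,0,0.55]
    - [0,0,0.028,0.1,0,0,0.55]
    - [0,0,0.028,0.1,0,0,0.55]
    - [0,0,0.02,0,0,0,0.55]
    - [0,0,0.01,0,0,0,0.55]
    - [0,0,0,0,0,0,0.7]
    - [0,0,0,0,0,0,0.85]
    - [0,0,0,0,0,0,1]
    - [0,0,0,0,0,0,1]
  force: 40

```text
clock: 21.9
tcp_pos: [0.5874, 0.1785, 0.0594]
eef_rot: [0.002, 1.0, 0.001, 0.001]
wrist_force: [-0.5, -0.7, 1.0]
grip_width: 0.154
grip_force: 40.4
```

Emit:
jog_arm:
  plan:
    - [0,0,0,0,0,7.5,1]
    - [0,0,0,0,0,7.5,1]
    - [0,0,0,0,0,7.5,1]
    - [0,0,0,0,0,7.5,1]
    - [0,0,0,0,0,7.5,1]
    - [0,0,0,0,0,7.5,1]
    - [0,0,0,0,0,7.5,1]
    - [0,0,0,0,0,7.5,1]
    - [0,0,0,0,0,0,1]
    - [0,0,0,0,0,0,1]

```text
clock: 23.15
tcp_pos: [0.5872, 0.1783, 0.0594]
eef_rot: [0.5, 0.866, 0.001, 0.0]
wrist_force: [-0.1, -0.6, 6.2]
grip_width: 0.154
grip_force: 41.1
```

```bash
python3 - <<'E'
from place import *
o=ctrl.observe();print(np.round(o["joint_pos"],2),o["wrist_torque"],Ro.from_quat(o["eef_rot"]).as_matrix()[:,0].round(3))
x=Ro.from_quat(o["eef_rot"]).as_matrix()[:,0];print("yaw",np.degrees(np.arctan2(x[1],x[0])))
E
```

```text
[-0.74  0.68  0.55  1.79 -0.47  0.8   0.56] [-0.27488327  0.18026764 -0.00142825] [-0.499  0.866  0.   ]
yaw 119.96512897523533
```

Turned exactly 60° (yaw 180→120). Release, rise and look.

Emit:
jog_arm:
  plan:
    - [0,0,0,0,0,0,0.8]
    - [0,0,0,0,0,0,0.6]
    - [0,0,0,0,0,0,0.5]
    - [0,0,-0.02,0,0,0,0.5]
    - [0,0,-0.035,0,0,0,0.5]
    - [0,0,-0.04,0,0,0,0.5]
    - [0,0,-0.04,0,0,0,0.5]
    - [0,0,-0.04,0,0,0,0.4]
    - [0,0,0,0,0,0,0.3]
    - [0,0,0,0,0,0,0.3]

```text
clock: 24.4
tcp_pos: [0.5863, 0.178, 0.2341]
eef_rot: [0.502, 0.865, 0.001, -0.0]
wrist_force: [-0.5, -0.4, -0.7]
grip_width: 0.703
grip_force: 0.0
```

```bash
python3 w.py w6; python3 - <<'E'
from place import *
f=np.load("w6.npz");c=np.array([.587,.178])
P=cloud(f["d"],f);V=f["p"].max(-1)
B=P[(f["d"]>0)&(P[...,2]>.079)&(P[...,2]<.09)&(V<70)&(np.linalg.norm(P[...,:2]-c,axis=-1)<.04)]
w=np.linalg.svd(B[:,:2]-B[:,:2].mean(0),full_matrices=False)[2][0];print("bar",len(B),B.mean(0),"dir",np.degrees(np.arctan2(w[1],w[0])),np.ptp(B,0))
for an in(120,180,240):
    e=c+.08*np.array([np.cos(np.radians(an)),np.sin(np.radians(an))]);print(an,e)
    try: rims(f,e)
    except Exception as x: print(x)
locate(f,np.array([.547,.247,.132]),np.array([0,0,1.]),zlo=-.06)
o=ctrl.observe();print(o["tcp_pos"],np.round(o["joint_pos"],2))
x,G=grasp(*BLUE);plan(x+.14*BLUE[1]+[0,0,.06],G,12,.3)
E
```

```text
[0.58583589 0.17800346 0.23319523]
bar 992 [0.58724719 0.17785622 0.08483056] dir -58.77752815536883 [0.03624306 0.04903101 0.00788352]
120 [0.547      0.24728203]
rim [0.5461 0.2471 0.0206] 1233
180 [0.507 0.178]
rim [0.5069 0.1776 0.0206] 1112
240 [0.547      0.10871797]
rim [0.5475 0.109  0.0206] 899
bottom [0.5465 0.2474 0.032 ] axis [ 0.0046 -0.0189  0.9998] lean 1.1 mid [0.5467 0.2465 0.0829] rms 0.00118 1992
[0.58583589 0.17800346 0.23319523] [-0.83  0.46  0.67  1.68 -0.32  1.11  0.45]
dist [-0.0776 -0.4346  0.0097] turn [ -7.29 -14.52 -51.25]
[-0.0282, -0.0236, -0.0008, -0.61, -1.21, -4.27, 0.3],
[-0.0264, -0.0256, -0.0005, -0.61, -1.21, -4.27, 0.3],
[-0.0244, -0.0275, -0.0003, -0.61, -1.21, -4.27, 0.3],
[-0.0223, -0.0293, -0.0001, -0.61, -1.21, -4.27, 0.3],
[-0.0201, -0.0308, 0.0001, -0.61, -1.21, -4.27, 0.3],
[-0.0177, -0.0323, 0.0001, -0.61, -1.21, -4.27, 0.3],
[-0.0153, -0.0335, 0.0001, -0.61, -1.21, -4.27, 0.3],
[-0.0127, -0.0345, 0.0001, -0.61, -1.21, -4.27, 0.3],
[-0.0101, -0.0354, -0.0001, -0.61, -1.21, -4.27, 0.3],
[-0.0075, -0.036, -0.0003, -0.61, -1.21, -4.27, 0.3],
[-0.0048, -0.0365, -0.0005, -0.61, -1.21, -4.27, 0.3],
[-0.002, -0.0367, -0.0008, -0.61, -1.21, -4.27, 0.3],
```

View pics/w6.png

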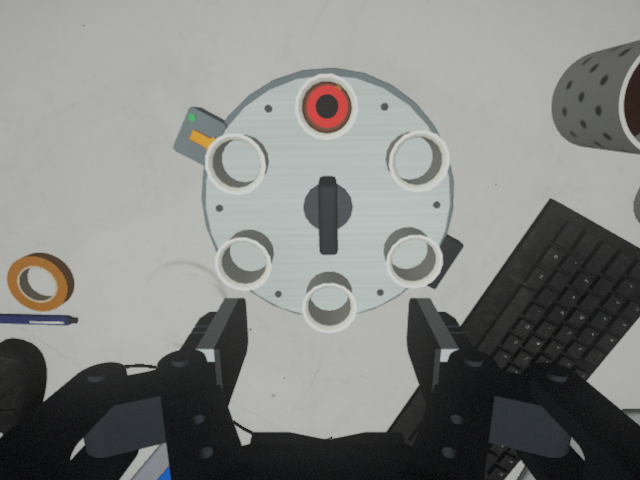

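The next cup is at the pointer (236,163) and red is one click on (327,106). To the blue bottle.

Emit:
jog_arm:
  plan:
    - [-0.028,-0.0236,-0.001,-0.6,-1.2,-4.27,0.3]
    - [-0.0264,-0.0256,-0.0005,-0.6,-1.2,-4.27,0.3]
    - [-0.0244,-0.0275,0,-0.6,-1.2,-4.27,0.3]
    - [-0.0223,-0.0293,0,-0.6,-1.2,-4.27,0.3]
    - [-0.02,-0.0308,0,-0.6,-1.2,-4.27,0.3]
    - [-0.0177,-0.0323,0,-0.6,-1.2,-4.27,0.3]
    - [-0.0153,-0.0335,0,-0.6,-1.2,-4.27,0.3]
    - [-0.0127,-0.0345,0,-0.6,-1.2,-4.27,0.3]
    - [-0.01,-0.0354,0,-0.6,-1.2,-4.27,0.3]
    - [-0.0075,-0.036,0,-0.6,-1.2,-4.27,0.3]

```text
clock: 25.7
tcp_pos: [0.5204, -0.1845, 0.2402]
eef_rot: [0.148, 0.982, -0.007, 0.113]
wrist_force: [0.3, -0.9, 0.1]
grip_width: 0.702
grip_force: 0.0
```

Emit:
jog_arm:
  plan:
    - [-0.0048,-0.0365,-0.0005,-0.6,-1.2,-4.27,0.3]
    - [-0.002,-0.0367,-0.001,-0.6,-1.2,-4.27,0.3]
    - [0,0,0,0,0,0,0.3]

```text
clock: 26.08
tcp_pos: [0.5061, -0.2601, 0.2422]
eef_rot: [0.078, 0.988, -0.009, 0.135]
wrist_force: [-0.6, 0.4, 0.5]
grip_width: 0.702
grip_force: 0.0
```

```bash
python3 w.py w7; python3 - <<'E'
from place import *
f=np.load("w7.npz");
print(np.round(ctrl.observe()["joint_pos"],2))
try: locate(f,np.array([.546,-.262,.12]),BLUE[1],zlo=-.06)
except Exception as e: print(e)
x,G=grasp(*BLUE);c=plan(x+.11*BLUE[1],G,4,.3);plan(x,G,5,.3,cur=c)
E
```

```text
[ 0.50696282 -0.25771762  0.24199245]
[-0.14  0.2   0.7   2.   -0.33  0.77  2.17]
bottom [ 0.5944 -0.2702  0.0306] axis [-0.4733  0.0773  0.8775] lean 28.7 mid [ 0.5703 -0.2662  0.0753] rms 0.00116 1331
dist [ 0.015  -0.0008 -0.0857] turn [-0.08 -0.2  -0.27]
[0.0021, 0.0003, 0.0216, -0.02, -0.05, -0.07, 0.3],
[0.0021, 0.0003, 0.0216, -0.02, -0.05, -0.07, 0.3],
[0.0021, 0.0003, 0.0216, -0.02, -0.05, -0.07, 0.3],
[0.0022, 0.0003, 0.0216, -0.02, -0.05, -0.07, 0.3],
dist [ 0.0506 -0.0071 -0.0975] turn [0. 0. 0.]
[-0.0046, 0.0, 0.0215, 0.0, 0.0, 0.0, 0.3],
[-0.0046, 0.0, 0.0215, 0.0, 0.0, 0.0, 0.3],
[-0.0046, 0.0, 0.0215, 0.0, 0.0, 0.0, 0.3],
[-0.0046, 0.0, 0.0215, 0.0, 0.0, 0.0, 0.3],
[-0.0046, 0.0, 0.0215, 0.0, 0.0, 0.0, 0.3],
```

Emit:
jog_arm:
  plan:
    - [0.002,0,0.0216,0,0,0,0.3]
    - [0.002,0,0.0216,0,0,0,0.3]
    - [0.002,0,0.0216,0,0,0,0.3]
    - [0.002,0,0.0216,0,0,-0.2,0.3]
    - [-0.0046,0,0.0215,0,0,0,0.3]
    - [-0.0046,0,0.0215,0,0,0,0.3]
    - [-0.0046,0,0.0215,0,0,0,0.3]
    - [-0.0046,0,0.0215,0,0,0,0.3]
    - [0,0,0,0,0,0,0.3]

```text
clock: 27.25
tcp_pos: [0.5639, -0.2611, 0.0773]
eef_rot: [0.072, 0.988, -0.007, 0.133]
wrist_force: [-0.6, 0.2, 1.2]
grip_width: 0.701
grip_force: 0.0
```

```bash
python3 - <<'E'
from place import *
print(np.round(ctrl.observe()["joint_pos"],2))
x,G=grasp(*BLUE);c=plan(x,G,1,.3)
E
```

```text
[ 0.06  0.53  0.47  1.99 -0.7   0.5   2.46]
dist [ 0.0087 -0.0046 -0.0185] turn [ 0.12 -0.33  0.29]
[-0.004, -0.0034, 0.0203, 0.12, -0.33, 0.29, 0.3],
```

Emit:
jog_arm:
  plan:
    - [-0.002,-0.0015,0.01,0,-0.2,0.2,0.3]
    - [-0.002,-0.0015,0.01,0,0,0.1,0.3]
    - [0,0,0,0,0,0,0.3]
    - [0,0,0,0,0,0,0.3]

```text
clock: 27.75
tcp_pos: [0.5731, -0.2683, 0.0618]
eef_rot: [0.076, 0.988, -0.008, 0.137]
wrist_force: [-0.2, 0.4, 0.5]
grip_width: 0.699
grip_force: 0.0
```

```bash
python3 - <<'E'
from place import *
print(np.round(ctrl.observe()["joint_pos"],2))
x,G=grasp(*BLUE);c=plan(x,G,1,.3)
E
```

```text
[ 0.1   0.57  0.43  1.98 -0.73  0.48  2.48]
dist [-0.0005  0.0027 -0.003 ] turn [-0.02  0.13 -0.14]
[0.0017, 0.0026, 0.0026, -0.02, 0.13, -0.14, 0.3],
```

Emit:
jog_arm:
  plan:
    - [0.0015,0.002,0.002,0,0,0,0.45]
    - [0,0,0,0,0,0,0.6]
    - [0,0,0,0,0,0,0.75]
    - [0,0,0,0,0,0,0.9]
    - [0,0,0,0,0,0,0.9]
    - [0,0,0,0,0,0,0.9]
  force: 35

```text
clock: 28.5
tcp_pos: [0.5726, -0.2659, 0.0595]
eef_rot: [0.076, 0.988, -0.008, 0.137]
wrist_force: [-2.4, 1.3, 4.0]
grip_width: 0.362
grip_force: 34.8
```

Emit:
jog_arm:
  plan:
    - [0.0022,0,-0.01,0,0,0,0.9]
    - [0.0032,0,-0.015,0,0,0,0.9]
    - [0.0032,0,-0.015,0,0,0,0.9]
    - [0.0043,0,-0.02,0,0,0,0.9]
    - [0.0054,0,-0.025,0,0,0,0.9]
    - [0.0054,0,-0.025,0,0,0,0.9]
    - [0.0043,0,-0.02,0,0,0,0.9]
    - [0,0,0,0,0,0,0.9]

```text
clock: 29.5
tcp_pos: [0.5109, -0.2574, 0.1786]
eef_rot: [0.076, 0.987, -0.008, 0.139]
wrist_force: [0.3, -0.3, 0.2]
grip_width: 0.365
grip_force: 35.0
```

```bash
python3 - <<'E'
from place import *
print(np.round(ctrl.observe()["joint_pos"],2))
c=plan([.47,.06,.31],upright(BLUE[1]),10,.9)
E
```

```text
[-0.07  0.29  0.64  2.06 -0.48  0.64  2.31]
dist [-0.0409  0.3174  0.1314] turn [ 2.000e-02  2.793e+01 -8.880e+00]
[0.005, 0.0308, -0.0149, 0.0, 2.79, -0.89, 0.9],
[0.0052, 0.0309, -0.0147, 0.0, 2.79, -0.89, 0.9],
[0.0054, 0.031, -0.0144, 0.0, 2.79, -0.89, 0.9],
[0.0056, 0.0311, -0.0141, 0.0, 2.79, -0.89, 0.9],
[0.0058, 0.0312, -0.0138, 0.0, 2.79, -0.89, 0.9],
[0.006, 0.0313, -0.0136, 0.0, 2.79, -0.89, 0.9],
[0.0062, 0.0313, -0.0133, 0.0, 2.79, -0.89, 0.9],
[0.0064, 0.0314, -0.013, 0.0, 2.79, -0.89, 0.9],
[0.0065, 0.0315, -0.0126, 0.0, 2.79, -0.89, 0.9],
[0.0066, 0.0316, -0.0123, 0.0, 2.79, -0.89, 0.9],
```

Emit:
jog_arm:
  plan:
    - [0.005,0.0308,-0.015,0,2.79,-0.89,0.9]
    - [0.005,0.031,-0.0147,0,2.79,-0.89,0.9]
    - [0.0054,0.031,-0.0144,0,2.79,-0.89,0.9]
    - [0.0056,0.031,-0.014,0,2.79,-0.89,0.9]
    - [0.0058,0.031,-0.0138,0,2.79,-0.89,0.9]
    - [0.006,0.0313,-0.0136,0,2.79,-0.89,0.9]
    - [0.006,0.0313,-0.0133,0,2.79,-0.89,0.9]
    - [0.0064,0.0314,-0.013,0,2.79,-0.89,0.9]
    - [0.0065,0.0315,-0.0126,0,2.79,-0.89,0.9]
    - [0.0066,0.0316,-0.012,0,2.79,-0.89,0.9]

```text
clock: 30.75
tcp_pos: [0.4702, 0.0613, 0.3079]
eef_rot: [-0.001, 0.994, 0.0, -0.107]
wrist_force: [0.2, -0.5, -0.9]
grip_width: 0.362
grip_force: 35.0
```

Emit:
jog_arm:
  plan:
    - [0,0,0,0,0,0,0.9]
    - [0,0,0,0,0,0,0.9]

```text
clock: 31.0
tcp_pos: [0.4703, 0.0593, 0.3073]
eef_rot: [-0.001, 0.994, -0.0, -0.106]
wrist_force: [-0.0, -0.0, -0.7]
grip_width: 0.362
grip_force: 35.0
```

```bash
cat >> place.py <<'E'
def held(f):
    o=ctrl.observe();x=np.array(o["tcp_pos"]);G=Ro.from_quat(o["eef_rot"]);P=cloud(f["d"],f)
    b=x+G.apply(RB[0]);a=G.apply(RB[1]);v,u=np.mgrid[:480,:640]
    X=P[(f["d"]>0)&(u>288)&(u<366)&(v>275)&(v<425)&(P[...,2]>b[2])&(P[...,2]<b[2]+.13)]
    b,a=fit(X,[b[0],b[1],a[0]/a[2],a[1]/a[2],b[2]]);return G.inv().apply(b-x),G.inv().apply(a)
E
python3 w.py w8; python3 - <<'E'
from place import *
f=np.load("w8.npz");B=held(f);print(*[x.round(4).tolist() for x in B])
print(np.round(ctrl.observe()["joint_pos"],2))
c=rims(f,[.507,.1776]);rims(f,[.546,.247])
place(*B,[.507,.1776],.15,5)
E
```

```text
[0.47020616 0.0588119  0.30739759]
bottom [0.4744 0.0585 0.271 ] axis [0.0265 0.0188 0.9995] lean 1.9 mid [0.4758 0.0594 0.322 ] rms 0.00096 10182
[-0.0118, -0.0003, 0.0347] [0.1851, 0.0185, -0.9826]
[-0.64  0.25  0.58  1.75 -0.15  1.39  1.56]
rim [0.507  0.177  0.0206] 645
rim [0.5474 0.2483 0.0205] 505
bottom now [0.4744 0.0585 0.271 ] axis [0.0265 0.0188 0.9995]
dist [ 0.0316  0.1185 -0.1211] turn [-1.05 -1.52 -0.23]
[-0.0113, 0.0237, 0.0223, -0.21, -0.3, -0.05, 0.9],
[-0.0112, 0.0236, 0.0225, -0.21, -0.3, -0.05, 0.9],
[-0.0111, 0.0235, 0.0226, -0.21, -0.3, -0.05, 0.9],
[-0.011, 0.0234, 0.0228, -0.21, -0.3, -0.05, 0.9],
[-0.0109, 0.0233, 0.0229, -0.21, -0.3, -0.05, 0.9],
```

Emit:
jog_arm:
  plan:
    - [-0.0113,0.0237,0.0223,-0.2,-0.3,0,0.9]
    - [-0.0112,0.0236,0.0225,-0.2,-0.3,0,0.9]
    - [-0.011,0.0235,0.0226,-0.2,-0.3,0,0.9]
    - [-0.011,0.0234,0.0228,-0.2,-0.3,0,0.9]
    - [-0.011,0.0233,0.0229,-0.2,-0.3,0,0.9]
    - [-0.0076,0,0.039,0,0,0,0.9]
    - [0,0,0,0,0,0,0.9]
    - [0,0,0,0,0,0,0.9]

```text
clock: 32.05
tcp_pos: [0.5033, 0.1778, 0.1482]
eef_rot: [0.001, 0.996, 0.009, -0.092]
wrist_force: [0.4, 0.2, -1.0]
grip_width: 0.361
grip_force: 35.0
```

```bash
python3 w.py w9; python3 - <<'E'
from place import *
f=np.load("w9.npz");B=held(f)
c=rims(f,[.507,.177])
place(*B,c,.05,1)
E
```

```text
[0.50377117 0.17813597 0.14879914]
bottom [0.5084 0.1775 0.112 ] axis [-0.0014  0.0017  1.    ] lean 0.1 mid [0.5083 0.1776 0.163 ] rms 0.00095 10187
rim [0.5071 0.1775 0.0207] 1046
bottom now [0.5084 0.1775 0.112 ] axis [-0.0014  0.0017  1.    ]
dist [-0.0012 -0.0001 -0.062 ] turn [-0.09  0.08 -0.02]
[-0.0102, -0.0012, 0.0612, -0.09, 0.08, -0.02, 0.9],
```

Emit:
jog_arm:
  plan:
    - [-0.003,-0.0004,0.022,0,0,0,0.9]
    - [-0.0035,-0.0004,0.02,0,0,0,0.9]
    - [-0.002,-0.0002,0.011,0,0,0,0.9]
    - [-0.002,-0.0002,0.011,0,0,0,0.9]
    - [-0.0015,0,0.008,0,0,0,0.9]
    - [0,0,0,0,0,0,0.9]

```text
clock: 32.85
tcp_pos: [0.5008, 0.179, 0.0737]
eef_rot: [0.0, 0.996, 0.009, -0.093]
wrist_force: [-0.4, 0.6, -0.1]
grip_width: 0.363
grip_force: 35.0
```

```bash
python3 -c "
from place import *
place(np.array([-.0118,-.0003,.0347]),np.array([.1851,.0185,-.9826]),[.507,.1773],.032,1)"
```

```text
bottom now [0.5059 0.1793 0.0374] axis [6.0000e-04 1.5000e-03 1.0001e+00]
dist [ 0.0011 -0.002  -0.0054] turn [-0.08 -0.03 -0.02]
[-0.0021, -0.0021, 0.0051, -0.08, -0.03, -0.02, 0.9],
```

Emit:
jog_arm:
  plan:
    - [-0.0012,-0.001,0.004,0,0,0,0.9]
    - [-0.0006,-0.0005,0.002,0,0,0,0.9]
    - [-0.0003,0,0.001,0,0,0,0.9]
    - [0,0,0,0,0,0,0.9]

```text
clock: 33.35
tcp_pos: [0.5024, 0.1777, 0.068]
eef_rot: [0.0, 0.996, 0.009, -0.092]
wrist_force: [-0.5, 0.0, 4.8]
grip_width: 0.364
grip_force: 35.7
```

Contact with the floor. Release, rise and check.

Emit:
jog_arm:
  plan:
    - [0,0,0,0,0,0,0.55]
    - [0,0,0,0,0,0,0.42]
    - [0,0,0,0,0,0,0.38]
    - [0.002,0,-0.01,0,0,0,0.38]
    - [0.004,0,-0.02,0,0,0,0.38]
    - [0.006,0,-0.03,0,0,0,0.38]
    - [0.008,0,-0.04,0,0,0,0.38]
    - [0.01,0,-0.05,0,0,0,0.38]
    - [0.006,0,-0.03,0,0,0,0.38]
    - [0,0,0,0,0,0,0.38]

```text
clock: 34.6
tcp_pos: [0.5017, 0.1747, 0.2547]
eef_rot: [0.0, 0.996, 0.01, -0.089]
wrist_force: [0.1, -0.2, 0.1]
grip_width: 0.622
grip_force: 0.0
```

Emit:
jog_arm:
  plan:
    - [0,0,0,0,0,0,0.38]
    - [0,0,0,0,0,0,0.38]
    - [0,0,0,0,0,0,0.38]
    - [0,0,0,0,0,0,0.38]

```text
clock: 35.1
tcp_pos: [0.4995, 0.1744, 0.2499]
eef_rot: [0.0, 0.996, 0.008, -0.093]
wrist_force: [-0.3, 0.2, -0.0]
grip_width: 0.623
grip_force: 0.0
```

```bash
python3 w.py w10; python3 - <<'E'
from place import *
f=np.load("w10.npz");c=np.array([.587,.178])
P=cloud(f["d"],f);V=f["p"].max(-1)
B=P[(f["d"]>0)&(P[...,2]>.079)&(P[...,2]<.09)&(V<70)&(np.linalg.norm(P[...,:2]-c,axis=-1)<.032)]
w=np.linalg.svd(B[:,:2]-B[:,:2].mean(0),full_matrices=False)[2][0];print("bar dir",np.degrees(np.arctan2(w[1],w[0])))
locate(f,np.array([.507,.1775,.132]),np.array([0,0,1.]),zlo=-.06)
locate(f,np.array([.547,.247,.132]),np.array([0,0,1.]),zlo=-.06)
E
```

```text
[0.49954874 0.17438681 0.25003797]
bar dir -59.37713419495516
bottom [0.5087 0.1775 0.032 ] axis [-3.5e-03 -7.0e-04  1.0e+00] lean 0.2 mid [0.5085 0.1774 0.083 ] rms 0.00108 1504
bottom [0.5453 0.2436 0.031 ] axis [0.0348 0.0562 0.9978] lean 3.8 mid [0.5471 0.2465 0.0819] rms 0.00053 445
```

View pics/w10.png

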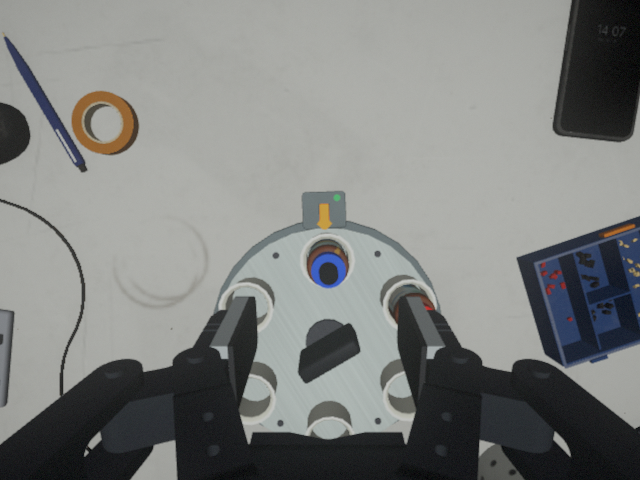

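Blue is seated upright at the pointer (328,265) and red is in its cup at (410,300), partly hidden by the finger. The bar is in its click and the gripper is clear.

```bash
python3 -c "
from cell import ctrl
print(ctrl.hand_in())"
```

```text
the job is handed in; nothing more can be done
None
```

The job is handed in at about 35 s: red bottle seated in the first cup, turntable one click clockwise, then blue bottle seated in the cup at the pointer, both let go. My last look measured blue upright within 0.2°; red was partly hidden by a finger, but had read 1.1° off vertical after the turn.

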